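Batch the sensor bosses into the feed hopper and lock the tray away

TASK

Collect all the hexagon-flanged sensor bosses from the bench in the scoop tray, and once every one is in it, lift the tray by its grip plate and tip the whole batch into the feed hopper. Then set the empty tray back in its cradle, seated flat between the rails, and swing the keeper bar across it until it snaps into its detent. Leave the tube stubs and everything else on the bench where they are.

Things in the scene. Friction and masses are not known exactly. Their poses are not given: they have to be found in the camera images.
- boss1: sensor boss, a chunky solid plain-metal part: hexagon flange 36 mm across flats and 14 mm thick, with a round neck 24 mm in diameter and 18 mm long on top (32 mm tall in all, about 50 g); origin at the centre of the flange's underside, z along the neck. It starts standing on its flange on the bench. Between 4 and 6 are present
- boss2: sensor boss, a chunky solid plain-metal part: hexagon flange 36 mm across flats and 14 mm thick, with a round neck 24 mm in diameter and 18 mm long on top (32 mm tall in all, about 50 g); origin at the centre of the flange's underside, z along the neck. It starts standing on its flange on the bench. Between 4 and 6 are present
- boss3: sensor boss, a chunky solid plain-metal part: hexagon flange 36 mm across flats and 14 mm thick, with a round neck 24 mm in diameter and 18 mm long on top (32 mm tall in all, about 50 g); origin at the centre of the flange's underside, z along the neck. It starts standing on its flange on the bench. Between 4 and 6 are present
- boss4: sensor boss, a chunky solid plain-metal part: hexagon flange 36 mm across flats and 14 mm thick, with a round neck 24 mm in diameter and 18 mm long on top (32 mm tall in all, about 50 g); origin at the centre of the flange's underside, z along the neck. It starts standing on its flange on the bench. Between 4 and 6 are present
- boss5: sensor boss, a chunky solid plain-metal part: hexagon flange 36 mm across flats and 14 mm thick, with a round neck 24 mm in diameter and 18 mm long on top (32 mm tall in all, about 50 g); origin at the centre of the flange's underside, z along the neck. It starts standing on its flange on the bench. Between 4 and 6 are present
- boss6: sensor boss, a chunky solid plain-metal part: hexagon flange 36 mm across flats and 14 mm thick, with a round neck 24 mm in diameter and 18 mm long on top (32 mm tall in all, about 50 g); origin at the centre of the flange's underside, z along the neck. It starts standing on its flange on the bench. Between 4 and 6 are present
- tray: scoop tray of bare aluminium sheet, about 0.22 kg: 162 mm long (x), 100 mm wide (y), walls 30 mm high and 4 mm thick on both sides and at the back (-x); floor 4 mm thick, flat from x = -76 to x = +53 mm, then a ramp rising 12 mm to the open front (+x), over which parts slide out when it is tipped nose down by some 70 degrees. Origin at the centre of its underside, z up. It starts in the cradle
- tray_grip (a point): point at which to grip the tray: on the black upright grip plate on its back wall (40 mm long in tray x, 12 mm thick in tray y, from 28 to 76 mm above the tray's underside); this point is at tray (-84, 0, 58) mm. The plate's flat sides let the tool lean fore or aft along the tray when gripping it
- tray_lip (a point): middle of the tray's front lip, at tray (83, 0, 15) mm
- cradle: fixed cradle for the tray: grey base plate 10 mm thick with four low outward-leaning locating rails (tops 24 mm above the bench) that leave the tray 3 mm of play all round; origin at the centre of the plate's underside. When seated, the tray's origin lies on the cradle's z axis 10 mm above the cradle's origin, with the tray's x along the cradle's x
- keeper (a joint): swing of the keeper bar about its upright pivot, rad: 0 = shut across the tray in its detent, grows as it swings open (clockwise from above), stop at 2.1; it stays where it is left when open. Shut, it points along the cradle's +y from the pivot; at 1.57 along the cradle's +x. A sprung detent pin must be overridden (about 5 N) between 0.10 and 0.05 rad; below 0.05 it has snapped in
- keeper_knob (a point): middle of the black upright knob on the keeper bar (16 mm in diameter, standing from 54 to 88 mm above the bench), 112 mm from the pivot. The steel bar itself is 12 mm wide, 152 mm long from the pivot, and lies from 44 to 54 mm above the bench
- keeper_pivot (a point): on the keeper bar's pivot axis at the bar's height, at cradle (-10, -72, 49) mm; the axis is vertical
- hopper: fixed feed hopper, an open-topped bare-metal box 190 mm (x) by 200 mm (y), rim 105 mm above the bench, walls 5 mm, with a floor sloping down towards +x; origin on the bench below the middle of its mouth
- hopper_mouth (a point): middle of the hopper's mouth at rim height (105 mm)
- stub1: plain steel tube stub standing on end, 38 mm in diameter, 62 mm tall, open through the middle, origin at the centre of its underside; not a boss: to be left alone
- stub2: second tube stub, the same; to be left alone
- wrench: steel wrench lying on the far part of the bench; leave alone
- tin: empty steel cup, 76 mm in diameter, 60 mm tall, far side; leave alone
Things that resemble listed ones, but are neither listed nor needed, are in the scene too. What is shaped like the boss4 but yellow is not meant.

How it is judged:
By the outcome, as a careful person would: the job done as asked, in the order asked, and still so for the second after the job is handed in, with the robot touching nothing.
Of boss1, boss2, boss3, boss4, boss5, boss6 only 4 to 6 are there at a start; the rules pass over those that are not, and their reading is None.
At some moment in a run one of boss1, boss2, boss3, boss4, boss5, boss6 may be knocked a few centimetres aside while the robot is not near it.
It also fails if it takes over 208 s, if anything falls off the work surface, if the arm or the gripper's body presses on something with over 40 N, if the wrist force passes 120 N, or if a joint passes its speed limit or range.

ROBOT

A 7-joint arm with a two-finger parallel gripper is mounted at the origin on the work surface. World frame = base frame: x ahead of the robot, y to its left, z up, the work surface at z = 0. Lengths are in m, angles in rad, forces in N, time in s.
With the tool pointing down it reaches from about 0.425 to 0.925 m from the base axis. Payload 6.8 kg.
Tool frame: the origin (TCP) lies at the very end of the fingers, on their centre line; the grasp point (between the pads) lies 19 mm behind it; z points along the fingers, y is the line along which they close (so a half turn about z gives the same grasp; the last joint's range is limited). The gripper opens to 85 mm and grips with 20 to 120 N. Pads are 22 mm wide; open, the fingers measure 114 mm over their backs; the gripper's body (76 mm by 85 mm) begins 54 mm behind the grasp point. The pads swing forward as they close: fully open they stand 13 mm farther back than shut.
Start: joints at [1.053, 0.477, 0.022, 1.555, -0.011, 1.109, -0.083], TCP at [0.269, -0.619, 0.231] pointing down, gripper open.
Joint ranges: [-2.96, 2.96], [-0.34, 2.1], [-1.41, 1.46], [0.24, 2.44], [-1.37, 4.51], [0.17, 1.92], [-2.96, 2.96]. Speed limits (rad/s): [2.39, 2.39, 3.14, 3.14, 3.14, 3.14, 3.14].

INTERFACE

Orientations are given as a rotation vector (axis times angle).
In Python, from bench import r gives the robot as it stands. The module is installed in compiled form; this text tells all that it offers.
- The arm moves only by the tool servo_tool, never from a script. Its argument "commands" is a list of rows, each a list of 7 numbers: the turn, a rotation vector about the world's x, y, z in degrees, then the shift along the world's x, y, z in mm, then the closure, from 0 (fully open) to 1 (shut). A call has 1 to 5 rows; each row is the pose to reach, as a shift and turn from the pose commanded when the call began; what a row does not reach only later rows make up. A row lasts 1/12 s, in which the tool goes at most 41.7 mm and 7.16 degrees, less where a joint would pass 70% of its speed; a pose out of reach is approached as far as the arm can. A call with a gripper value outside its range is refused whole. The fingers move at their own pace and stop on an object; "force" is the grip in N (left out, the last holds). Time passes only in rows, so rows that repeat a pose let the fingers close. It gives the time, the measured TCP pose, the force, the opening and the grip force at its end, in the units of the state.
- r.get_obs(): the state, without advancing time (a new reading comes with each control period).
- r.grab_frame(name): name is "scene" or "top"; returns (picture, depth): 480x640x3 uint8, blue, green, red; 480x640 float32, m along the optical axis (not along the pixel's ray), 0 where there is no reading.
- r.camera_info(name): a dict with "vertical_fov" (degrees; the focal length in pixels is half the picture's height over the tangent of half this angle, whatever the lens; pixels are square), "cx", "cy" (the principal point, pixels), "D" ([k1, k2, p1, p2, k3] as OpenCV has them; the pictures are not rectified), "cam_to_world" (4x4, takes a point from camera to world coordinates). Camera axes: x right, y up, looking along -z (the intrinsics and any distortion apply to the point x, -y, -z); pixel columns grow to the right and rows downward; lengths in m; the calibration is good to about 2 mm. A picture is of the moment at which its call begins. camera_info takes no time and is no camera call.
- r.hand_in(): hands the job in; it is judged then, once.
The state is a dict: "clock": time; "joints": joint angles; "qvel": joint speeds; "tau": joint torques, N m; "tcp_pos": TCP position; "orientation": TCP orientation; "contact_force": force on the tool from outside, world axes, zero at the start; "moment": the same for the moment, N m; "grip_width": finger opening in m; "gripper_force": force on a finger pad.
Only numpy, scipy, OpenCV 4.12 (cv2) and the standard library are available. Lean on these libraries where they do the work, as an engineer would, in place of code of your own. Each camera call takes 0.05 s, during which the arm holds its last target. There are 200 camera calls.

## Working session

There is one attempt and no reset: what is moved stays moved. The work goes in short steps, Python scripts to look and compute and a tool call to move; the robot and the scene stay as the last step left them, time stands still between calls to the robot, and variables do not carry over. Pictures are saved under pics/ and viewed, at most 14 in all, crops included, and the job is handed in when it is done.

Besides the shell and the picture viewer there is one more tool, called after ">>>" as a command line: name --pt "numbers of a row" for each row, then --argument value for the rest. servo_tool: Moves the arm, as the interface text tells. Its arguments: {"type":"object","properties":{"commands":{"type":"array"},"force":{"type":"number"}},"required":["commands"]}

```bash
mkdir -p pics
cat > h.py <<'E'
import numpy as np, cv2
from bench import r
def cam(n):
    c=r.camera_info(n); f=240/np.tan(np.radians(c["vertical_fov"])/2)
    K=np.array([[f,0,c["cx"]],[0,f,c["cy"]],[0,0,1]]); return K,np.array(c["D"],float),np.array(c["cam_to_world"])
def ray(n,uv):
    K,D,T=cam(n); p=cv2.undistortPoints(np.array(uv,float).reshape(-1,1,2),K,D).reshape(-1,2)
    return np.c_[p[:,0],-p[:,1],-np.ones(len(p))]@T[:3,:3].T, T[:3,3]
def at_z(n,uv,z):
    d,o=ray(n,uv); return o+d*((z-o[2])/d[:,2])[:,None]
def by_depth(n,uv,dep):
    d,o=ray(n,uv); return o+d*np.array([[dep[int(v),int(u)]] for u,v in uv])
def proj(n,P):
    K,D,T=cam(n); q=(np.array(P,float).reshape(-1,3)-T[:3,3])@T[:3,:3]
    return cv2.projectPoints(q*[1,-1,-1],np.zeros(3),np.zeros(3),K,D)[0].reshape(-1,2)
def snap(n,name,box=None,k=1):
    im,d=r.grab_frame(n); np.savez('/tmp/'+name,im=im,d=d)
    o=im if box is None else im[box[1]:box[3],box[0]:box[2]]
    cv2.imwrite('pics/'+name+'.png',cv2.resize(o,None,fx=k,fy=k,interpolation=cv2.INTER_CUBIC)); return im,d
E
python3 - <<'E'
from h import *
for n in("top","scene"): snap(n,n+"0"); print(n,np.round(cam(n)[2],3).tolist(),cam(n)[0][0,0],cam(n)[1])
print(r.get_obs())
E
```

```text
top [[-0.012, 0.986, -0.166, 0.381], [-1.0, -0.011, 0.003, -0.028], [0.001, 0.166, 0.986, 1.258], [0.0, 0.0, 0.0, 1.0]] 515.7341380604255 [-0.13121654  0.          0.          0.          0.        ]
scene [[-0.634, -0.505, 0.585, 1.257], [0.773, -0.411, 0.483, 0.533], [-0.003, 0.759, 0.652, 0.858], [0.0, 0.0, 0.0, 1.0]] 605.2722370817697 [-0.07204653  0.          0.          0.          0.        ]
{'clock': 0.1, 'joints': array([ 1.05291511,  0.47775368,  0.02233485,  1.55634373, -0.01146941,
        1.10932242, -0.08312137]), 'qvel': array([ 0.00040224, -0.00118978, -0.00088328, -0.00330207, -0.00094361,
        0.0017792 , -0.00071945]), 'tau': array([ 4.57263552e-03, -5.97769582e+01,  1.61414132e+00, -2.81957406e+01,
        1.28562329e-02,  4.96326669e-03, -2.14706682e-05]), 'tcp_pos': array([ 0.26869662, -0.61862697,  0.23040224]), 'orientation': array([-3.07428165e+00, -6.38887299e-01,  7.69183909e-04]), 'contact_force': array([ 0.6580055 , -0.39230435,  0.49480067]), 'moment': array([ 0.03415712, -0.01200114, -0.00215731]), 'gripper_force': 0.0, 'grip_width': 0.08549699976585312}
```

View pics/top0.png

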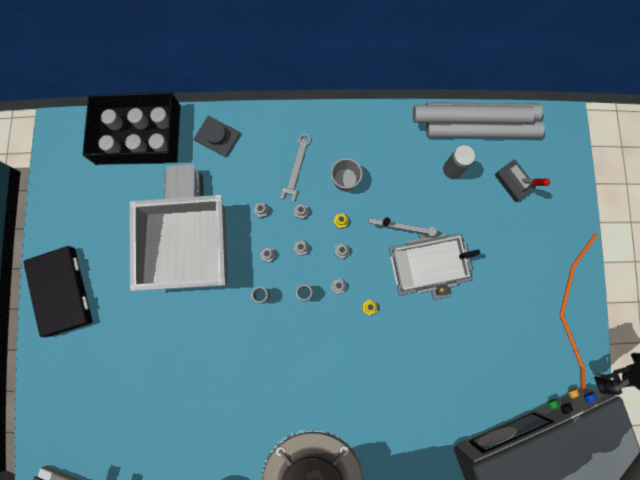

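View pics/scene0.png

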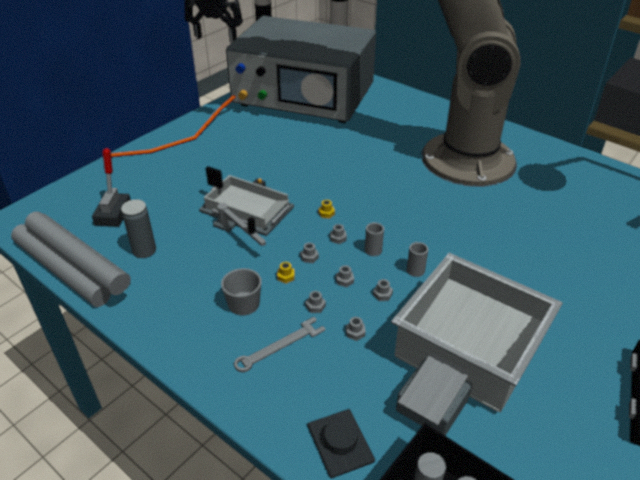

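The top view shows six grey bosses near (262,210), (302,211), (268,255), (301,247), (342,250) and (339,286), with yellow decoys at (341,220) and (370,307). The tray is at (431,264) with its nose to the left, the keeper bar is open with its knob at about (387,221), and the hopper is at (178,243). I'll zoom in for detail.

Run:
```python
from h import *
im=np.load('/tmp/top0.npz')['im']
cv2.imwrite('pics/c1.png',cv2.resize(im[195:325,350:500],None,fx=5,fy=4.6*5/4.6*0.92 and 4.6,interpolation=cv2.INTER_CUBIC) if 0 else cv2.resize(im[205:315,350:500],None,fx=5,fy=5,interpolation=cv2.INTER_CUBIC))
cv2.imwrite('pics/c2.png',cv2.resize(im[195:315,235:385],None,fx=5,fy=5,interpolation=cv2.INTER_CUBIC))
```

```text
(no output)
```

View pics/c1.png

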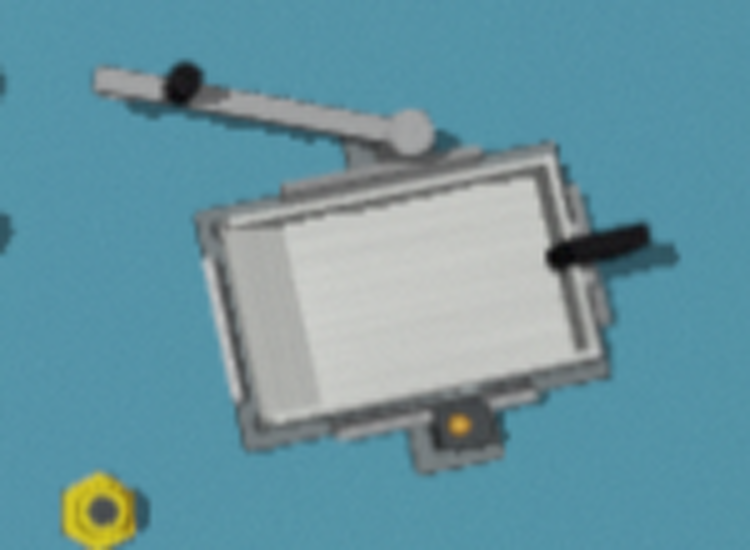

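View pics/c2.png

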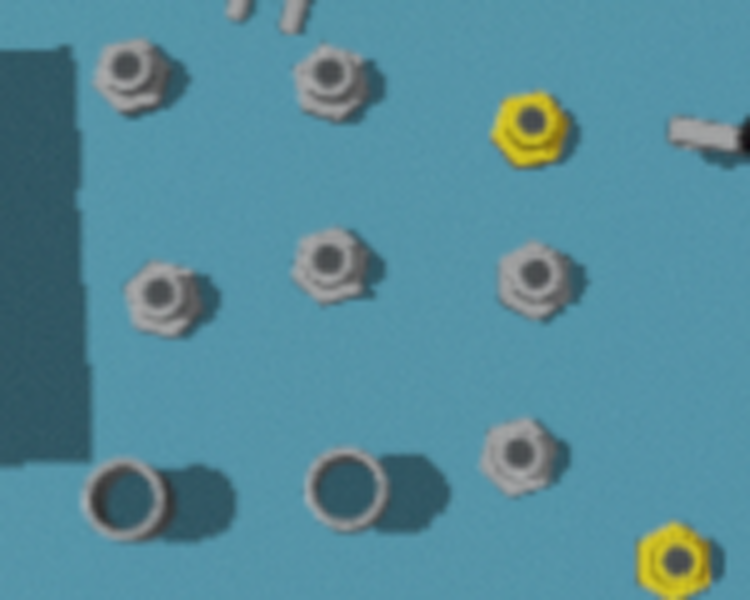

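In the crops, the boss neck holes are at full-image pixels (260.4,208.4), (300.8,209.4), (267,253.6), (300.6,247), (342.4,249.6) and (338.6,285.6). The tray rim corners, pivot (431.6,231) and knob (387,221) are also clear.

Run:
```python
from h import *
from scipy.optimize import least_squares
f=lambda P,ox,oy:(np.array(P,float)+.5)/5-.5+[ox,oy]
d=np.load('/tmp/top0.npz')['d']
b=f([(127,67),(329,72),(160,293),(328,260),(537,273),(518,453)],235,195)
P=at_z("top",b,.032);print("bosses",P.round(4).tolist())
print("dep",by_depth("top",b,d)[:,2].round(3))
print("yellow",at_z("top",f([(531,122),(677,560)],235,195),.032).round(3).tolist())
print("stubs",at_z("top",f([(126,498),(346,488)],235,195),.062).round(3).tolist())
# tray: rim outer corners (z 30), grip plate top ends, in tray coords
L=np.array([[-80,-50,30],[-80,50,30],[-104,0,76],[-64,0,76]])/1e3
px=f([(552,147),(606,357),(648,230),(550,258)],350,205)
def W(p,L): 
    c,s=np.cos(p[2]),np.sin(p[2]); return L@np.array([[c,s,0],[-s,c,0],[0,0,1]])+[p[0],p[1],0.010]
s=least_squares(lambda p:(proj("top",W(p,L))-px).ravel(),[.4,-.25,1.5])
print("tray fit",s.x, s.fun.round(1))
pv=at_z("top",f([(409,131)],350,205),.054);kn=at_z("top",f([(187,80)],350,205),.086);print("pivot",pv,"knob",kn)
print("pivot from fit",W(s.x,np.array([[-10,-72,39]])/1e3), "detent px",at_z("top",f([(459,424)],350,205),.05))
im=np.load('/tmp/top0.npz')['im']
print("hopper rim", at_z("top",[(133,203),(219,200),(224,285),(133,287)],.105).round(3).tolist())
print(by_depth("top",[(178,199),(178,288),(222,240),(132,240),(437,232),(180,180)],d).round(3).tolist())
```

```text
bosses [[0.651, 0.1211, 0.032], [0.6473, 0.0226, 0.032], [0.5399, 0.1042, 0.032], [0.555, 0.0235, 0.032], [0.5476, -0.0768, 0.032], [0.4614, -0.0663, 0.032]]
dep [0.036 0.036 0.036 0.034 0.029 0.034]
yellow [[0.621, -0.075, 0.032], [0.41, -0.141, 0.032]]
stubs [[0.44, 0.116, 0.062], [0.444, 0.014, 0.062]]
tray fit [ 0.51040523 -0.29143627  1.78288759] [-1.5  1.6 -1.5 -0.2 -0.2  0.2  3.1 -1.5]
pivot [[ 0.58616228 -0.2901269   0.054     ]] knob [[ 0.60587319 -0.18029157  0.086     ]]
pivot from fit [[ 0.58289696 -0.28605585  0.049     ]] detent px [[ 0.44666616 -0.30871379  0.05      ]]
hopper rim [[0.651, 0.411, 0.105], [0.655, 0.207, 0.105], [0.459, 0.192, 0.105], [0.456, 0.402, 0.105]]
[[0.658, 0.303, 0.11], [0.46, 0.326, 0.001], [0.561, 0.198, 0.109], [0.563, 0.407, 0.11], [0.593, -0.317, -0.004], [0.716, 0.313, 0.063]]
```

Run:
```python
from h import *
from scipy.optimize import least_squares
f=lambda P,ox,oy:(np.array(P,float)+.5)/5-.5+[ox,oy]
def W(p,L,z=.010):
    L=np.array(L)/1e3;c,s=np.cos(p[2]),np.sin(p[2]); return L@np.array([[c,s,0],[-s,c,0],[0,0,1]])+[p[0],p[1],z]
# rim, floor/ramp line ends, floor back corners, plate top middle, pivot top, knob excluded
L=[[-81,-50,30],[-81,50,30],[53,-46,4],[53,46,4],[-84,0,76],[-10,-72,44]]
px=f([(552,147),(606,355),(280,228),(322,403),(600,244),(409,131)],350,205)
s=least_squares(lambda p:(proj("top",W(p,L))-px).ravel(),[.51,-.29,1.78],loss='soft_l1')
print(s.x,np.degrees(s.x[2]),s.fun.round(1))
im=np.load('/tmp/top0.npz')['im'][205:315,350:500]; im=cv2.resize(im,None,fx=5,fy=5,interpolation=cv2.INTER_CUBIC)
def dr(P,c,cl=True):
    q=((proj("top",W(s.x,P))-[350,205]+.5)*5-.5).astype(np.int32); cv2.polylines(im,[q],cl,c,1)
dr([[-81,-50,30],[-81,50,30],[81,50,30],[81,-50,30]],(0,0,255))
dr([[53,-46,4],[53,46,4],[-77,46,4],[-77,-46,4]],(0,255,0))
dr([[-104,-6,76],[-104,6,76],[-64,6,76],[-64,-6,76]],(255,0,255))
dr([[-10,-72,44],[-10,40,44]],(255,0,0),False)
cv2.imwrite('pics/ov.png',im)
```

```text
[ 0.51293942 -0.29333673  1.76339276] 101.03496284604854 [ 0.2  1.  -0.6 -0.2 -0.2 -0.9 -0.1  1.   2.2 -1.1 -0.3  0.3]
```

View pics/ov.png

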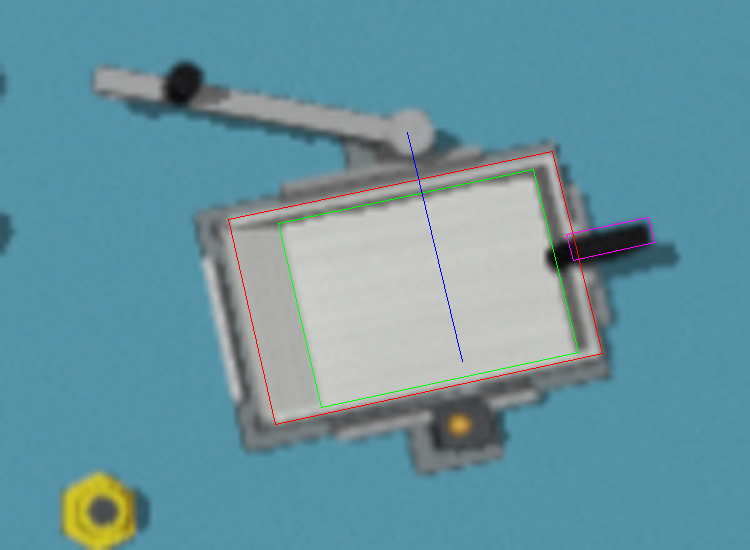

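The overlay fits: the tray origin is at (0.513,-0.293) with yaw 101°. I'll turn the tool to 101° and move above boss E.

>>> servo_tool --pt "0 0 -2.5 19 36 0 0.4" --pt "0 0 -5 37 72 0 0.4" --pt "0 0 -7.5 56 108 0 0.4" --pt "0 0 -10 74 145 0 0.4" --pt "0 0 -12.5 93 181 0 0.4" --force 40

```text
clock: 0.52
tcp_pos: [0.3621, -0.436, 0.2309]
orientation: [-3.127, -0.297, 0.001]
contact_force: [0.2, -0.8, -0.4]
grip_width: 0.0513
gripper_force: 0.0
```

>>> servo_tool --pt "0 0 0 19 36 0 0.4" --pt "0 0 0 37 72 0 0.4" --pt "0 0 0 56 108 0 0.4" --pt "0 0 0 74 145 0 0.4" --pt "0 0 0 93 181 0 0.4"

```text
clock: 0.93
tcp_pos: [0.4551, -0.2551, 0.2312]
orientation: [-3.127, -0.3, 0.001]
contact_force: [0.6, -0.5, -0.7]
grip_width: 0.051
gripper_force: 0.0
```

>>> servo_tool --pt "0 0 0 19 36 -20 0.4" --pt "0 0 0 37 72 -40 0.4" --pt "0 0 0 56 108 -60 0.4" --pt "0 0 0 74 145 -80 0.4" --pt "0 0 0 93 181 -100 0.4"

```text
clock: 1.35
tcp_pos: [0.5405, -0.0891, 0.1384]
orientation: [-3.127, -0.3, 0.0]
contact_force: [1.3, -0.4, 0.3]
grip_width: 0.0514
gripper_force: 0.0
```

```bash
cat >> h.py <<'E'
import json
def st():
    o=r.get_obs()
    open('log.txt','a').write(json.dumps([o['joints'].tolist(),o['tcp_pos'].tolist(),o['orientation'].tolist()])+'\n')
    R=cv2.Rodrigues(o['orientation'])[0]
    print('t',round(o['clock'],2),'q',o['joints'].round(3),'p',(o['tcp_pos']*1e3).round(1),'z',R[:,2].round(3),'yaw',np.degrees(np.arctan2(R[1,1],R[0,1])).round(2),'w',round(o['grip_width']*1e3,1),'gf',round(o['gripper_force'],1),'F',o['contact_force'].round(1))
E
cat > log.txt <<'E'
[[1.05291511,0.47775368,0.02233485,1.55634373,-0.01146941,1.10932242,-0.08312137],[0.26869662,-0.61862697,0.23040224],[-3.07428165,-0.638887299,0.000769183909]]
E
python3 -c "
from h import *
st()"
```

```text
t 1.35 q [ 0.207  0.389 -0.195  1.937  0.1    0.825 -1.421] p [540.5 -89.1 138.4] z [-0.  0. -1.] yaw -79.03 w 51.4 gf 0.0 F [ 1.3 -0.4  0.3]
```

>>> servo_tool --pt "0 0 0 0 -1 0 0.4" --pt "0 0 0 0 -1 -35 0.4" --pt "0 0 0 0 -1 -70 0.4" --pt "0 0 0 0 -1 -100 0.4" --pt "0 0 0 0 -1 -115 0.4"

```text
clock: 1.77
tcp_pos: [0.5377, -0.0917, 0.0208]
orientation: [-3.126, -0.301, 0.008]
contact_force: [0.4, 0.7, -0.2]
grip_width: 0.0512
gripper_force: 0.0
```

>>> servo_tool --pt "0 0 0 0 0 0 0.4" --pt "0 0 0 0 0 0 1" --pt "0 0 0 0 0 0 1" --pt "0 0 0 0 0 0 1" --pt "0 0 0 0 0 0 1"

```text
clock: 2.18
tcp_pos: [0.5414, -0.092, 0.0259]
orientation: [3.127, 0.3, 0.004]
contact_force: [-0.8, -1.0, 1.7]
grip_width: 0.0201
gripper_force: 39.0
```

```bash
python3 -c "
from h import *
st(); snap('scene','s1',(240,150,440,300),4)"
```

```text
t 2.18 q [ 0.184  0.559 -0.164  1.997  0.156  0.595 -1.464] p [541.4 -92.   25.9] z [ 0.003 -0.    -1.   ] yaw -79.04 w 20.1 gf 39.0 F [-0.8 -1.   1.7]
```

View pics/s1.png

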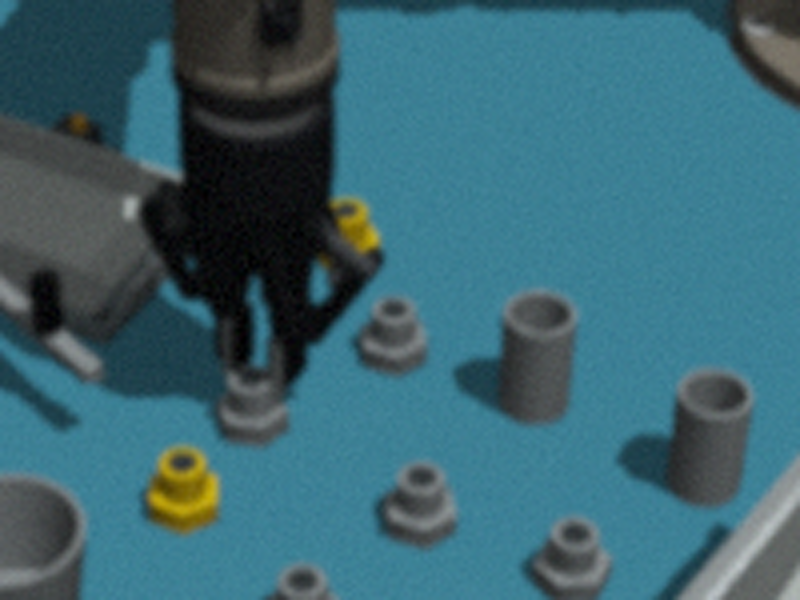

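The boss is gripped 6 mm off centre, because a speed-limited row left the commanded pose short. I'll open, correct and regrip, then lift.

>>> servo_tool --pt "0 0 0 0 0 0 0.4" --pt "0 0 0 0 0 0 0.4" --pt "0 0 0 6 0 0 0.4" --pt "0 0 0 6 0 -9 0.4" --pt "0 0 0 6 0 -9 0.4"

```text
clock: 2.65
tcp_pos: [0.5461, -0.0917, 0.0141]
orientation: [-3.127, -0.301, 0.002]
contact_force: [-0.6, -0.3, -0.7]
grip_width: 0.0516
gripper_force: 0.0
```

>>> servo_tool --pt "0 0 0 0 0 0 1" --pt "0 0 0 0 0 0 1" --pt "0 0 0 0 0 0 1" --pt "0 0 0 0 0 0 1" --pt "0 0 0 0 0 0 1"

```text
clock: 3.07
tcp_pos: [0.5463, -0.0918, 0.0155]
orientation: [3.127, 0.3, 0.0]
contact_force: [-0.2, 0.3, -0.6]
grip_width: 0.0223
gripper_force: 39.1
```

>>> servo_tool --pt "0 0 0 0 0 30 1" --pt "0 0 0 0 0 60 1" --pt "0 0 0 0 0 90 1" --pt "0 0 0 0 0 90 1" --pt "0 0 0 0 0 90 1"

```text
clock: 3.48
tcp_pos: [0.5477, -0.092, 0.1072]
orientation: [3.126, 0.3, 0.006]
contact_force: [-1.0, -0.5, -0.8]
grip_width: 0.0226
gripper_force: 39.3
```

```bash
python3 -c "
from h import *
st()"
```

```text
t 3.48 q [ 0.205  0.441 -0.189  1.945  0.117  0.762 -1.431] p [547.7 -92.  107.2] z [ 0.004 -0.001 -1.   ] yaw -79.03 w 22.6 gf 39.3 F [-1.  -0.5 -0.8]
```

>>> servo_tool --pt "0 0 0 -5 -25 0 1" --pt "0 0 0 -10 -50 0 1" --pt "0 0 0 -15 -75 0 1" --pt "0 0 0 -20 -100 0 1" --pt "0 0 0 -25 -125 0 1"

```text
clock: 3.9
tcp_pos: [0.5199, -0.2176, 0.1039]
orientation: [-3.126, -0.301, 0.004]
contact_force: [0.5, -0.9, -0.6]
grip_width: 0.0224
gripper_force: 39.3
```

>>> servo_tool --pt "0 0 0 -5 -30 0 1" --pt "0 0 0 -11 -60 0 1" --pt "0 0 0 -17 -95 0 1" --pt "0 0 0 -23 -125 0 1" --pt "0 0 0 -23 -125 0 1"

```text
clock: 4.32
tcp_pos: [0.4941, -0.3497, 0.1038]
orientation: [3.125, 0.285, -0.006]
contact_force: [-0.2, -0.3, -0.1]
grip_width: 0.0223
gripper_force: 39.4
```

>>> servo_tool --pt "0 0 0 0 0 -20 1" --pt "0 0 0 0 0 -40 1" --pt "0 0 0 0 0 -60 1" --pt "0 0 0 0 0 -64 1" --pt "0 0 0 0 0 -64 1"

```text
clock: 4.73
tcp_pos: [0.4965, -0.3405, 0.0389]
orientation: [-3.124, -0.301, 0.007]
contact_force: [0.6, -0.3, -0.9]
grip_width: 0.0231
gripper_force: 39.4
```

>>> servo_tool --pt "0 0 0 0 0 0 0.5" --pt "0 0 0 0 0 0 0.5" --pt "0 0 0 0 0 25 0.5" --pt "0 0 0 0 0 50 0.4" --pt "0 0 0 0 0 75 0.4"

```text
clock: 5.15
tcp_pos: [0.4986, -0.3419, 0.1184]
orientation: [3.126, 0.301, 0.001]
contact_force: [0.9, -0.1, -0.4]
grip_width: 0.0516
gripper_force: 0.0
```

```bash
python3 -c "
from h import *
st(); snap('scene','s2',(170,130,370,280),4)"
```

```text
t 5.15 q [ 0.605  0.492 -0.141  1.821  0.09   0.834 -0.959] p [ 498.6 -341.9  118.4] z [ 0.001 -0.001 -1.   ] yaw -79.02 w 51.6 gf 0.0 F [ 0.9 -0.1 -0.4]
```

View pics/s2.png

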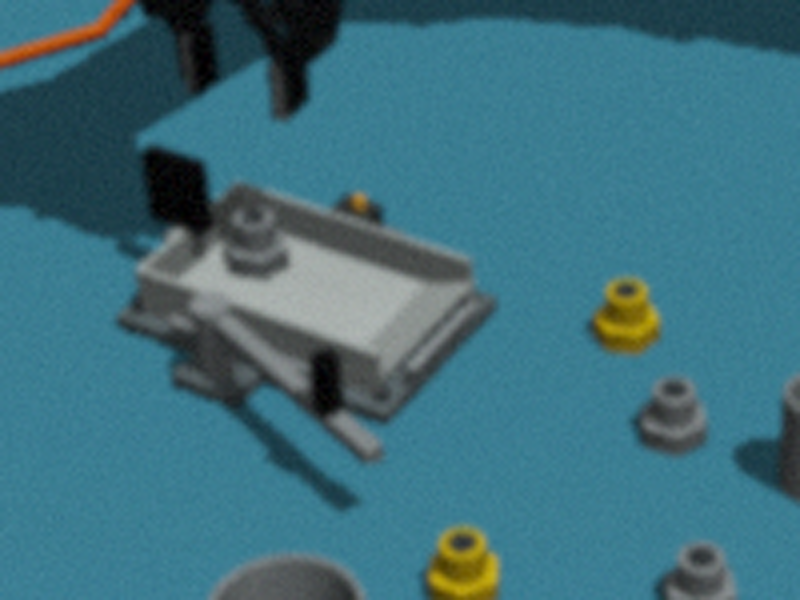

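```bash
cat >> h.py <<'E'
def bosses():
    im,d=r.grab_frame("top"); v,u=np.mgrid[190:330,225:400]
    P=by_depth("top",np.c_[u.ravel(),v.ravel()],d).reshape(*u.shape,3)
    hsv=cv2.cvtColor(im,cv2.COLOR_BGR2HSV)[190:330,225:400]
    m=((P[...,2]<.07)&(hsv[...,1]<60)&(hsv[...,2]>70)).astype(np.uint8)
    n,l,s,c=cv2.connectedComponentsWithStats(m)
    for i in range(1,n):
        if 60<s[i,4]<400: print('blob',s[i,4],(1e3*at_z("top",[c[i]+[225,190]],.02)[0,:2]).round(0))
E
python3 -c "
from h import *
bosses()"
```

```text
blob 117 [688.  51.]
blob 165 [649. 120.]
blob 168 [644.  22.]
blob 81 [ 616. -161.]
blob 174 [554.  23.]
blob 171 [538. 104.]
blob 300 [ 512. -207.]
blob 171 [461. -67.]
blob 119 [446.  15.]
blob 125 [442. 121.]
```

>>> servo_tool --pt "0 0 0 -8 30 0 0.4" --pt "0 0 0 -12 60 0 0.4" --pt "0 0 0 -16 90 0 0.4" --pt "0 0 0 -20 120 0 0.4" --pt "0 0 0 -20 145 0 0.4"

```text
clock: 5.67
tcp_pos: [0.4776, -0.1949, 0.117]
orientation: [3.127, 0.301, 0.001]
contact_force: [-0.0, 0.4, 0.1]
grip_width: 0.051
gripper_force: 0.0
```

>>> servo_tool --pt "0 0 0 -4 35 0 0.4" --pt "0 0 0 -8 70 0 0.4" --pt "0 0 0 -12 100 0 0.4" --pt "0 0 0 -18 131 0 0.4" --pt "0 0 0 -18 131 0 0.4"

```text
clock: 6.08
tcp_pos: [0.4598, -0.0595, 0.1171]
orientation: [-3.124, -0.313, -0.002]
contact_force: [-0.4, 0.7, 0.6]
grip_width: 0.0512
gripper_force: 0.0
```

>>> servo_tool --pt "0 0 0 0 0 -15 0.4" --pt "0 0 0 0 0 -30 0.4" --pt "0 0 0 0 0 -50 0.4" --pt "0 0 0 0 0 -50 0.4" --pt "0 0 0 0 0 -50 0.4"

```text
clock: 6.5
tcp_pos: [0.4599, -0.066, 0.0663]
orientation: [-3.127, -0.3, 0.002]
contact_force: [0.5, 0.7, -0.1]
grip_width: 0.0511
gripper_force: 0.0
```

```bash
python3 -c "
from h import *
st()"
```

```text
t 6.5 q [ 0.19   0.393 -0.216  2.168  0.147  0.595 -1.511] p [459.9 -66.   66.3] z [-0.001 -0.    -1.   ] yaw -79.03 w 51.1 gf 0.0 F [ 0.5  0.7 -0.1]
```

>>> servo_tool --pt "0 0 0 1 0 -25 0.4" --pt "0 0 0 1 0 -50 0.4" --pt "0 0 0 1 0 -50 0.4" --pt "0 0 0 1 0 -50 1" --pt "0 0 0 1 0 -50 1"

```text
clock: 6.92
tcp_pos: [0.4623, -0.066, 0.0179]
orientation: [3.127, 0.3, 0.003]
contact_force: [1.1, -1.0, 0.9]
grip_width: 0.028
gripper_force: 0.0
```

>>> servo_tool --pt "0 0 0 0 0 0 1" --pt "0 0 0 0 0 0 1" --pt "0 0 0 0 0 30 1" --pt "0 0 0 0 0 60 1" --pt "0 0 0 0 0 90 1"

```text
clock: 7.33
tcp_pos: [0.4611, -0.0657, 0.1083]
orientation: [-3.127, -0.301, -0.0]
contact_force: [0.3, -0.3, -0.6]
grip_width: 0.0219
gripper_force: 39.3
```

>>> servo_tool --pt "0 0 0 8 -25 0 1" --pt "0 0 0 16 -50 0 1" --pt "0 0 0 24 -80 0 1" --pt "0 0 0 32 -110 0 1" --pt "0 0 0 42 -140 0 1"

```text
clock: 7.75
tcp_pos: [0.5035, -0.2074, 0.1079]
orientation: [3.126, 0.301, 0.002]
contact_force: [0.8, -0.4, -0.2]
grip_width: 0.0224
gripper_force: 39.3
```

>>> servo_tool --pt "0 0 0 10 -30 0 1" --pt "0 0 0 20 -60 0 1" --pt "0 0 0 31 -95 0 1" --pt "0 0 0 41 -128 0 1" --pt "0 0 0 41 -128 0 1"

```text
clock: 8.17
tcp_pos: [0.5446, -0.3428, 0.108]
orientation: [3.122, 0.287, 0.004]
contact_force: [-0.3, -0.8, -1.4]
grip_width: 0.0221
gripper_force: 39.4
```

>>> servo_tool --pt "0 0 0 0 0 -10 1" --pt "0 0 0 0 0 -25 1" --pt "0 0 0 0 0 -45 1" --pt "0 0 0 0 0 -64 1" --pt "0 0 0 0 0 -64 1"

```text
clock: 8.58
tcp_pos: [0.5417, -0.3307, 0.0389]
orientation: [-3.122, -0.303, 0.008]
contact_force: [0.6, -0.1, -1.3]
grip_width: 0.0219
gripper_force: 39.4
```

>>> servo_tool --pt "0 0 0 0 0 0 0.5" --pt "0 0 0 0 0 0 0.5" --pt "0 0 0 0 0 25 0.5" --pt "0 0 0 0 0 50 0.4" --pt "0 0 0 0 0 75 0.4"

```text
clock: 9.0
tcp_pos: [0.5449, -0.3336, 0.1199]
orientation: [3.126, 0.301, 0.002]
contact_force: [0.5, -0.1, 0.1]
grip_width: 0.0513
gripper_force: 0.0
```

```bash
python3 -c "
from h import *
st();bosses()"
```

```text
t 9.0 q [ 0.565  0.539 -0.155  1.734  0.103  0.874 -1.013] p [ 544.9 -333.6  119.9] z [ 0.002 -0.001 -1.   ] yaw -79.0 w 51.3 gf 0.0 F [ 0.5 -0.1  0.1]
blob 116 [689.  51.]
blob 168 [649. 120.]
blob 167 [644.  22.]
blob 80 [ 616. -160.]
blob 173 [554.  23.]
blob 175 [539. 104.]
blob 306 [ 512. -207.]
blob 116 [446.  15.]
blob 125 [442. 121.]
```

>>> servo_tool --pt "0 0 0 0 25 0 0.4" --pt "0 0 0 2 60 0 0.4" --pt "0 0 0 4 98 0 0.4" --pt "0 0 0 5 136 0 0.4" --pt "0 0 0 5 172 0 0.4"

```text
clock: 9.47
tcp_pos: [0.5503, -0.1597, 0.1192]
orientation: [3.126, 0.301, 0.005]
contact_force: [0.5, -0.0, 0.3]
grip_width: 0.0512
gripper_force: 0.0
```

>>> servo_tool --pt "0 0 0 1 38 0 0.4" --pt "0 0 0 3 76 0 0.4" --pt "0 0 0 4 114 0 0.4" --pt "0 0 0 5 152 0 0.4" --pt "0 0 0 5 185 0 0.4"

```text
clock: 9.88
tcp_pos: [0.5551, 0.0265, 0.1193]
orientation: [-3.126, -0.303, -0.006]
contact_force: [-0.2, -0.1, -0.3]
grip_width: 0.0514
gripper_force: 0.0
```

>>> servo_tool --pt "0 0 0 0 0 -10 0.4" --pt "0 0 0 0 0 -30 0.4" --pt "0 0 0 0 0 -50 0.4" --pt "0 0 0 0 0 -53 0.4" --pt "0 0 0 0 0 -53 0.4"

```text
clock: 10.3
tcp_pos: [0.5539, 0.0231, 0.0644]
orientation: [3.127, 0.301, -0.002]
contact_force: [0.0, 0.6, 0.5]
grip_width: 0.0516
gripper_force: 0.0
```

```bash
python3 -c "
from h import *
st()"
```

```text
t 10.3 q [ 0.016  0.508 -0.215  1.965  0.165  0.686 -1.68 ] p [553.9  23.1  64.4] z [-0.001 -0.    -1.   ] yaw -79.02 w 51.6 gf 0.0 F [0.  0.6 0.5]
```

>>> servo_tool --pt "0 0 0 1 0 -25 0.4" --pt "0 0 0 1 0 -49 0.4" --pt "0 0 0 1 0 -49 0.4" --pt "0 0 0 1 0 -49 1" --pt "0 0 0 1 0 -49 1"

```text
clock: 10.72
tcp_pos: [0.5566, 0.0232, 0.0172]
orientation: [-3.127, -0.3, -0.004]
contact_force: [0.3, 0.0, 0.2]
grip_width: 0.0281
gripper_force: 0.0
```

>>> servo_tool --pt "0 0 0 0 0 0 1" --pt "0 0 0 0 0 0 1" --pt "0 0 0 0 0 30 1" --pt "0 0 0 0 0 60 1" --pt "0 0 0 0 0 90 1"

```text
clock: 11.13
tcp_pos: [0.5552, 0.0232, 0.1072]
orientation: [-3.127, -0.301, -0.0]
contact_force: [0.8, 0.3, -0.3]
grip_width: 0.0222
gripper_force: 39.3
```

>>> servo_tool --pt "0 0 0 -4 -20 0 1" --pt "0 0 0 -10 -50 0 1" --pt "0 0 0 -17 -85 0 1" --pt "0 0 0 -24 -120 0 1" --pt "0 0 0 -31 -155 0 1"

```text
clock: 11.55
tcp_pos: [0.5243, -0.1332, 0.1067]
orientation: [3.126, 0.302, 0.003]
contact_force: [-0.0, -0.7, -1.2]
grip_width: 0.022
gripper_force: 39.3
```

>>> servo_tool --pt "0 0 0 -7 -35 0 1" --pt "0 0 0 -14 -70 0 1" --pt "0 0 0 -22 -110 0 1" --pt "0 0 0 -28 -145 0 1" --pt "0 0 0 -33 -171 0 1"

```text
clock: 11.97
tcp_pos: [0.4902, -0.3069, 0.1067]
orientation: [3.125, 0.295, 0.002]
contact_force: [0.4, -0.5, 0.8]
grip_width: 0.022
gripper_force: 39.3
```

>>> servo_tool --pt "0 0 0 0 0 0 1" --pt "0 0 0 0 0 -10 1" --pt "0 0 0 0 0 -35 1" --pt "0 0 0 0 0 -63 1" --pt "0 0 0 0 0 -63 1"

```text
clock: 12.38
tcp_pos: [0.4888, -0.2993, 0.0381]
orientation: [-3.122, -0.304, 0.009]
contact_force: [-1.2, 1.5, -1.5]
grip_width: 0.0222
gripper_force: 39.4
```

>>> servo_tool --pt "0 0 0 0 0 0 1" --pt "0 0 0 0 0 0 0.5" --pt "0 0 0 0 0 0 0.5" --pt "0 0 0 0 0 35 0.5" --pt "0 0 0 0 0 75 0.4"

```text
clock: 12.8
tcp_pos: [0.49, -0.3017, 0.1173]
orientation: [-3.125, -0.301, 0.005]
contact_force: [0.6, -0.6, -0.5]
grip_width: 0.051
gripper_force: 0.0
```

```bash
python3 -c "
from h import *
st();bosses();snap('scene','s3',(170,130,370,280),4)"
```

```text
t 12.8 q [ 0.575  0.457 -0.168  1.886  0.101  0.811 -1.025] p [ 490.  -301.7  117.3] z [-0.004  0.002 -1.   ] yaw -78.99 w 51.0 gf 0.0 F [ 0.6 -0.6 -0.5]
blob 115 [688.  51.]
blob 168 [649. 120.]
blob 165 [645.  22.]
blob 80 [ 616. -160.]
blob 177 [538. 104.]
blob 306 [ 512. -207.]
blob 117 [446.  15.]
blob 124 [442. 121.]
```

View pics/s3.png

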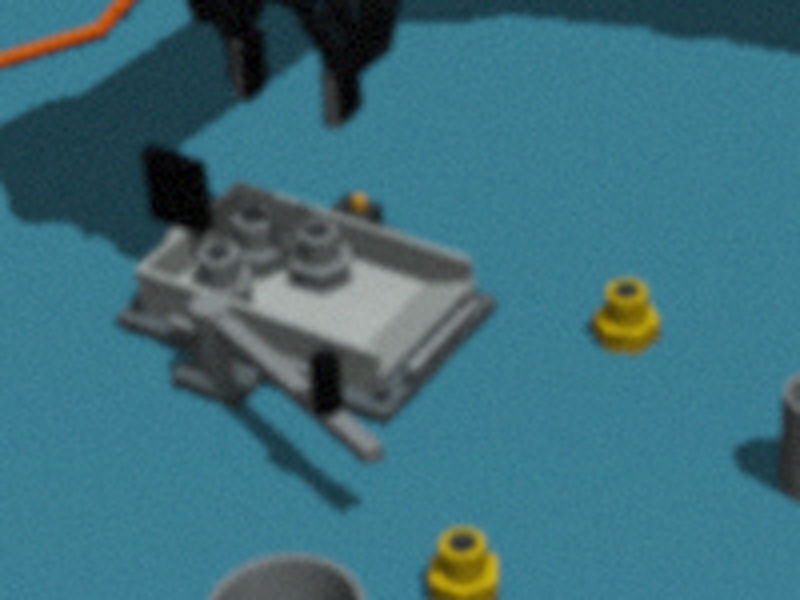

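Three bosses stand upright in the tray. Boss C at (540,104) is next.

>>> servo_tool --pt "0 0 0 4 30 0 0.4" --pt "0 0 0 8 70 0 0.4" --pt "0 0 0 13 108 0 0.4" --pt "0 0 0 18 146 0 0.4" --pt "0 0 0 22 180 0 0.4"

```text
clock: 13.32
tcp_pos: [0.5143, -0.1203, 0.119]
orientation: [3.127, 0.302, 0.005]
contact_force: [0.7, 0.3, 0.1]
grip_width: 0.0513
gripper_force: 0.0
```

>>> servo_tool --pt "0 0 0 5 38 0 0.4" --pt "0 0 0 10 76 0 0.4" --pt "0 0 0 14 114 0 0.4" --pt "0 0 0 18 150 0 0.4" --pt "0 0 0 22 185 0 0.4"

```text
clock: 13.73
tcp_pos: [0.536, 0.0646, 0.119]
orientation: [-3.127, -0.301, -0.005]
contact_force: [0.8, 0.3, 0.2]
grip_width: 0.0513
gripper_force: 0.0
```

>>> servo_tool --pt "0 0 0 3 30 0 0.4" --pt "0 0 0 5 42 0 0.4" --pt "0 0 0 5 42 -20 0.4" --pt "0 0 0 5 42 -50 0.4" --pt "0 0 0 5 42 -52 0.4"

```text
clock: 14.15
tcp_pos: [0.5382, 0.1035, 0.0627]
orientation: [3.126, 0.301, -0.007]
contact_force: [-2.0, -0.2, -0.5]
grip_width: 0.0515
gripper_force: 0.0
```

>>> servo_tool --pt "0 0 0 0 0 0 0.4" --pt "0 0 0 0 0 -25 0.4" --pt "0 0 0 0 0 -50 0.4" --pt "0 0 0 0 0 -50 0.4" --pt "0 0 0 0 0 -50 1"

```text
clock: 14.57
tcp_pos: [0.5405, 0.1038, 0.0163]
orientation: [3.127, 0.3, -0.001]
contact_force: [-0.0, 0.4, 1.0]
grip_width: 0.0407
gripper_force: 0.0
```

>>> servo_tool --pt "0 0 0 0 0 0 1" --pt "0 0 0 0 0 0 1" --pt "0 0 0 0 0 0 1" --pt "0 0 0 0 0 0 1" --pt "0 0 0 0 0 30 1"

```text
clock: 14.98
tcp_pos: [0.5378, 0.1034, 0.0431]
orientation: [3.126, 0.301, -0.009]
contact_force: [0.3, -0.3, -0.5]
grip_width: 0.0222
gripper_force: 39.3
```

```bash
python3 -c "
from h import *
st();bosses()"
```

```text
t 14.98 q [-0.113  0.538 -0.242  1.983  0.204  0.649 -1.865] p [537.8 103.4  43.1] z [-0.006 -0.002 -1.   ] yaw -79.02 w 22.2 gf 39.3 F [ 0.3 -0.3 -0.5]
blob 117 [688.  51.]
blob 167 [645.  22.]
blob 80 [ 616. -161.]
blob 302 [ 513. -207.]
blob 61 [503. 204.]
```

>>> servo_tool --pt "0 0 0 0 0 30 1" --pt "0 0 0 0 -20 60 1" --pt "0 0 0 0 -55 60 1" --pt "0 0 0 0 -90 60 1" --pt "0 0 0 -1 -125 60 1"

```text
clock: 15.45
tcp_pos: [0.5404, -0.0219, 0.1076]
orientation: [3.127, 0.302, 0.006]
contact_force: [0.9, -1.4, 0.2]
grip_width: 0.022
gripper_force: 39.4
```

>>> servo_tool --pt "0 0 0 0 -36 0 1" --pt "0 0 0 -1 -72 0 1" --pt "0 0 0 -1 -108 0 1" --pt "0 0 0 -1 -144 0 1" --pt "0 0 0 -1 -175 0 1"

```text
clock: 15.87
tcp_pos: [0.5384, -0.1989, 0.1069]
orientation: [3.126, 0.298, 0.003]
contact_force: [-0.1, 0.6, -1.0]
grip_width: 0.0223
gripper_force: 39.4
```

>>> servo_tool --pt "0 0 0 0 -35 0 1" --pt "0 0 0 0 -70 0 1" --pt "0 0 0 -1 -98 0 1" --pt "0 0 0 -1 -98 0 1" --pt "0 0 0 -1 -98 -20 1"

```text
clock: 16.28
tcp_pos: [0.5396, -0.2982, 0.0898]
orientation: [3.123, 0.292, 0.011]
contact_force: [0.5, 0.7, 0.2]
grip_width: 0.0221
gripper_force: 39.4
```

>>> servo_tool --pt "0 0 0 0 0 -22 1" --pt "0 0 0 0 0 -44 1" --pt "0 0 0 0 0 -44 1" --pt "0 0 0 0 0 -44 0.5" --pt "0 0 0 0 0 -44 0.5"

```text
clock: 16.7
tcp_pos: [0.5384, -0.294, 0.0431]
orientation: [3.126, 0.301, 0.003]
contact_force: [0.0, 0.4, 0.7]
grip_width: 0.0424
gripper_force: 0.0
```

>>> servo_tool --pt "0 0 0 0 0 35 0.5" --pt "0 0 0 0 0 75 0.4" --pt "0 0 0 10 30 75 0.4" --pt "0 0 0 22 64 75 0.4" --pt "0 0 0 34 98 75 0.4"

```text
clock: 17.12
tcp_pos: [0.5731, -0.1961, 0.12]
orientation: [3.125, 0.296, 0.008]
contact_force: [0.4, 0.6, -0.3]
grip_width: 0.0514
gripper_force: 0.0
```

>>> servo_tool --pt "0 0 0 12 36 0 0.4" --pt "0 0 0 24 72 0 0.4" --pt "0 0 0 36 108 0 0.4" --pt "0 0 0 48 140 0 0.4" --pt "0 0 0 56 165 0 0.4"

```text
clock: 17.53
tcp_pos: [0.6294, -0.0266, 0.1192]
orientation: [-3.126, -0.305, -0.007]
contact_force: [0.6, -0.1, -0.2]
grip_width: 0.0518
gripper_force: 0.0
```

>>> servo_tool --pt "0 0 0 10 30 0 0.4" --pt "0 0 0 19 53 0 0.4" --pt "0 0 0 19 53 0 0.4" --pt "0 0 0 19 53 -25 0.4" --pt "0 0 0 19 53 -50 0.4"

```text
clock: 17.95
tcp_pos: [0.6492, 0.023, 0.0698]
orientation: [3.127, 0.302, 0.012]
contact_force: [0.7, -1.2, 0.5]
grip_width: 0.0514
gripper_force: 0.0
```

```bash
python3 -c "
from h import *
st();bosses()"
```

```text
t 17.95 q [ 0.026  0.62  -0.218  1.735  0.178  0.798 -1.655] p [649.2  23.   69.8] z [ 0.007  0.    -1.   ] yaw -78.97 w 51.4 gf 0.0 F [ 0.7 -1.2  0.5]
blob 156 [625.  91.]
blob 79 [ 617. -160.]
blob 100 [529. 205.]
blob 301 [ 511. -207.]
blob 136 [442. 120.]
```

Boss A has been knocked to about (626,91). I'll take B now and look at A again afterwards.

>>> servo_tool --pt "0 0 0 -1 -1 0 0.4" --pt "0 0 0 -1 -1 -25 0.4" --pt "0 0 0 -1 -1 -51 0.4" --pt "0 0 0 -1 -1 -51 0.4" --pt "0 0 0 -1 -1 -51 1"

```text
clock: 18.42
tcp_pos: [0.6454, 0.0208, 0.0166]
orientation: [3.127, 0.3, -0.0]
contact_force: [0.2, -0.5, 0.3]
grip_width: 0.0404
gripper_force: 0.0
```

>>> servo_tool --pt "0 0 0 0 0 0 1" --pt "0 0 0 0 0 0 1" --pt "0 0 0 0 0 0 1" --pt "0 0 0 0 0 40 1" --pt "0 0 0 0 0 80 1"

```text
clock: 18.83
tcp_pos: [0.6436, 0.021, 0.0952]
orientation: [-3.127, -0.301, 0.007]
contact_force: [1.4, -0.3, 0.4]
grip_width: 0.022
gripper_force: 39.3
```

>>> servo_tool --pt "0 0 0 -10 -18 10 1" --pt "0 0 0 -26 -46 10 1" --pt "0 0 0 -43 -76 10 1" --pt "0 0 0 -60 -106 10 1" --pt "0 0 0 -77 -136 10 1"

```text
clock: 19.25
tcp_pos: [0.568, -0.116, 0.1069]
orientation: [3.126, 0.301, 0.003]
contact_force: [1.3, -0.8, -1.3]
grip_width: 0.0219
gripper_force: 39.3
```

>>> servo_tool --pt "0 0 0 -17 -30 0 1" --pt "0 0 0 -35 -62 0 1" --pt "0 0 0 -53 -94 0 1" --pt "0 0 0 -71 -126 0 1" --pt "0 0 0 -85 -150 0 1"

```text
clock: 19.67
tcp_pos: [0.4817, -0.2681, 0.1067]
orientation: [3.126, 0.296, 0.001]
contact_force: [0.6, -0.5, -0.9]
grip_width: 0.022
gripper_force: 39.3
```

>>> servo_tool --pt "0 0 0 0 0 0 1" --pt "0 0 0 0 0 0 1" --pt "0 0 0 0 0 -20 1" --pt "0 0 0 0 0 -42 1" --pt "0 0 0 0 0 -64 1"

```text
clock: 20.08
tcp_pos: [0.4854, -0.2636, 0.0421]
orientation: [3.126, 0.304, 0.005]
contact_force: [0.4, 0.0, -0.6]
grip_width: 0.0222
gripper_force: 39.3
```

>>> servo_tool --pt "0 0 0 0 0 0 1" --pt "0 0 0 0 0 0 0.5" --pt "0 0 0 0 0 0 0.5" --pt "0 0 0 0 0 40 0.5" --pt "0 0 0 0 0 75 0.4"

```text
clock: 20.5
tcp_pos: [0.4832, -0.264, 0.1178]
orientation: [-3.126, -0.302, 0.002]
contact_force: [0.8, -0.9, 0.8]
grip_width: 0.0512
gripper_force: 0.0
```

```bash
python3 -c "
from h import *
st();bosses();snap('top','t2',(225,190,475,320),3.2)"
```

```text
t 20.5 q [ 0.552  0.423 -0.207  1.944  0.118  0.788 -1.098] p [ 483.2 -264.   117.8] z [-0.001  0.001 -1.   ] yaw -78.97 w 51.2 gf 0.0 F [ 0.8 -0.9  0.8]
blob 117 [688.  51.]
blob 170 [626.  90.]
blob 80 [ 616. -161.]
blob 308 [ 512. -207.]
blob 118 [446.  15.]
blob 124 [442. 121.]
```

View pics/t2.png

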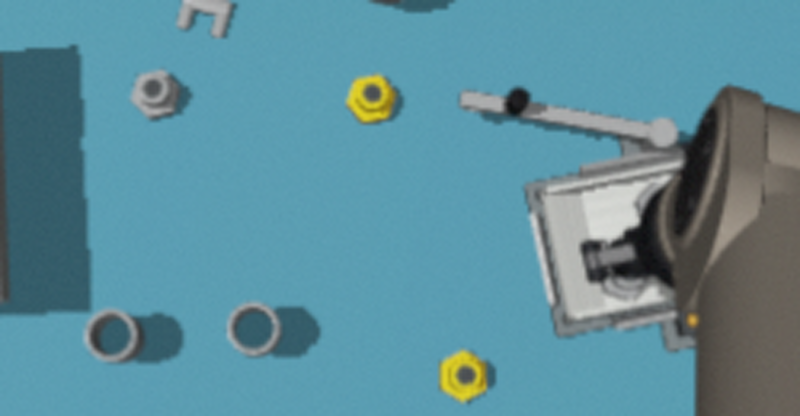

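Only boss A is left, standing at (627,90.5).

>>> servo_tool --pt "0 0 0 10 25 0 0.4" --pt "0 0 0 24 59 0 0.4" --pt "0 0 0 38 93 0 0.4" --pt "0 0 0 52 127 0 0.4" --pt "0 0 0 66 161 0 0.4"

```text
clock: 21.02
tcp_pos: [0.5507, -0.102, 0.1182]
orientation: [3.127, 0.3, 0.005]
contact_force: [1.4, -0.2, 0.1]
grip_width: 0.0514
gripper_force: 0.0
```

>>> servo_tool --pt "0 0 0 14 34 0 0.4" --pt "0 0 0 28 68 0 0.4" --pt "0 0 0 42 102 0 0.4" --pt "0 0 0 55 136 0 0.4" --pt "0 0 0 66 165 0 0.4"

```text
clock: 21.43
tcp_pos: [0.6167, 0.0648, 0.1183]
orientation: [-3.126, -0.303, -0.005]
contact_force: [0.9, 0.6, 0.0]
grip_width: 0.0514
gripper_force: 0.0
```

>>> servo_tool --pt "0 0 0 11 28 0 0.4" --pt "0 0 0 11 28 0 0.4" --pt "0 0 0 11 28 -25 0.4" --pt "0 0 0 11 28 -50 0.4" --pt "0 0 0 11 28 -50 0.4"

```text
clock: 21.85
tcp_pos: [0.6237, 0.0889, 0.0634]
orientation: [3.126, 0.302, -0.009]
contact_force: [-1.1, -0.4, 0.2]
grip_width: 0.0512
gripper_force: 0.0
```

>>> servo_tool --pt "0 0 0 0 0 0 0.4" --pt "0 0 0 0 0 -25 0.4" --pt "0 0 0 0 0 -51 0.4" --pt "0 0 0 0 0 -51 0.4" --pt "0 0 0 0 0 -51 1"

```text
clock: 22.27
tcp_pos: [0.6264, 0.0891, 0.0164]
orientation: [3.127, 0.3, -0.0]
contact_force: [0.1, -0.2, 0.1]
grip_width: 0.0402
gripper_force: 0.0
```

>>> servo_tool --pt "0 0 0 0 0 0 1" --pt "0 0 0 0 0 0 1" --pt "0 0 0 0 0 0 1" --pt "0 0 0 0 0 40 1" --pt "0 0 0 0 0 80 1"

```text
clock: 22.68
tcp_pos: [0.6246, 0.0888, 0.0952]
orientation: [3.127, 0.301, -0.007]
contact_force: [1.6, -0.4, 0.9]
grip_width: 0.022
gripper_force: 39.3
```

```bash
python3 -c "
from h import *
st()"
```

```text
t 22.68 q [-0.052  0.57  -0.256  1.758  0.184  0.841 -1.772] p [624.6  88.8  95.2] z [-0.004 -0.001 -1.   ] yaw -79.01 w 22.0 gf 39.3 F [ 1.6 -0.4  0.9]
```

>>> servo_tool --pt "0 0 0 -8 -25 10 1" --pt "0 0 0 -18 -60 10 1" --pt "0 0 0 -28 -96 10 1" --pt "0 0 0 -38 -132 10 1" --pt "0 0 0 -47 -168 10 1"

```text
clock: 23.1
tcp_pos: [0.5791, -0.0803, 0.1069]
orientation: [3.127, 0.301, 0.003]
contact_force: [-0.2, -0.6, -0.7]
grip_width: 0.0222
gripper_force: 39.3
```

>>> servo_tool --pt "0 0 0 -10 -36 0 1" --pt "0 0 0 -20 -72 0 1" --pt "0 0 0 -31 -108 0 1" --pt "0 0 0 -42 -144 0 1" --pt "0 0 0 -50 -176 0 1"

```text
clock: 23.52
tcp_pos: [0.5283, -0.2576, 0.1067]
orientation: [3.126, 0.298, 0.002]
contact_force: [0.4, -0.4, -0.8]
grip_width: 0.0221
gripper_force: 39.3
```

>>> servo_tool --pt "0 0 0 0 0 0 1" --pt "0 0 0 0 0 0 1" --pt "0 0 0 0 0 -20 1" --pt "0 0 0 0 0 -42 1" --pt "0 0 0 0 0 -64 1"

```text
clock: 23.93
tcp_pos: [0.531, -0.2533, 0.0421]
orientation: [3.127, 0.304, 0.005]
contact_force: [-0.4, 0.4, -2.4]
grip_width: 0.0222
gripper_force: 39.3
```

>>> servo_tool --pt "0 0 0 0 0 0 1" --pt "0 0 0 0 0 0 0.5" --pt "0 0 0 0 0 0 0.5" --pt "0 0 0 0 0 40 0.5" --pt "0 0 0 0 0 75 0.4"

```text
clock: 24.35
tcp_pos: [0.5291, -0.254, 0.1178]
orientation: [-3.126, -0.302, 0.002]
contact_force: [0.4, -1.3, 0.3]
grip_width: 0.0507
gripper_force: 0.0
```

>>> servo_tool --pt "0 0 0 0 35 10 0.4" --pt "0 0 0 0 70 20 0.4" --pt "0 0 0 0 105 40 0.4" --pt "0 0 0 0 140 60 0.4" --pt "0 0 0 0 170 80 0.4"

```text
clock: 24.77
tcp_pos: [0.5298, -0.0818, 0.1995]
orientation: [3.127, 0.303, 0.005]
contact_force: [0.8, -0.1, 0.6]
grip_width: 0.0514
gripper_force: 0.0
```

```bash
python3 -c "
from h import *
st();bosses();snap('top','t3',(350,205,500,315),5)
import json
from scipy.optimize import least_squares
from scipy.spatial.transform import Rotation as Ro
D=[json.loads(l) for l in open('log.txt')]
def fk(p,q):
    T=np.eye(4)
    def rot(ax,a):
        M=np.eye(4);M[:3,:3]=Ro.from_euler(ax,a).as_matrix();return M
    def tr(x,y,z):
        M=np.eye(4);M[:3,3]=[x,y,z];return M
    h,L2,L3,L4,b,t=p[:6]
    return tr(0,0,h)@rot('z',b-q[0])@rot('y',q[1])@rot('z',-q[2])@tr(p[6],0,L2)@rot('y',q[3])@rot('z',-q[4])@tr(p[7],0,L3)@rot('y',q[5])@rot('z',-q[6]+t)@tr(0,0,L4)
def res(p):
    o=[]
    for q,x,w in D:
        T=fk(p,q); R=Ro.from_rotvec(w).as_matrix()
        o+=list(T[:3,3]-x)+list(.3*(T[:3,:3]-R).ravel())
    return np.array(o)
best=min((least_squares(res,[.3,.4,.4,.3,0,t,0,0]) for t in (0,1.57,3.14,-1.57)),key=lambda s:s.cost)
print(best.x.round(4),np.abs(best.fun).max(),len(D)); np.save('fk.npy',best.x)"
```

```text
t 24.77 q [ 0.284  0.301 -0.297  1.907  0.107  0.946 -1.44 ] p [529.8 -81.8 199.5] z [ 0.003  0.    -1.   ] yaw -78.91 w 51.4 gf 0.0 F [ 0.8 -0.1  0.6]
blob 118 [688.  51.]
blob 119 [446.  15.]
blob 125 [442. 122.]
[ 0.2082  0.557   0.4756  0.2568 -0.1033  1.4675 -0.0033  0.0096] 0.011947817467569878 14
```

View pics/t3.png

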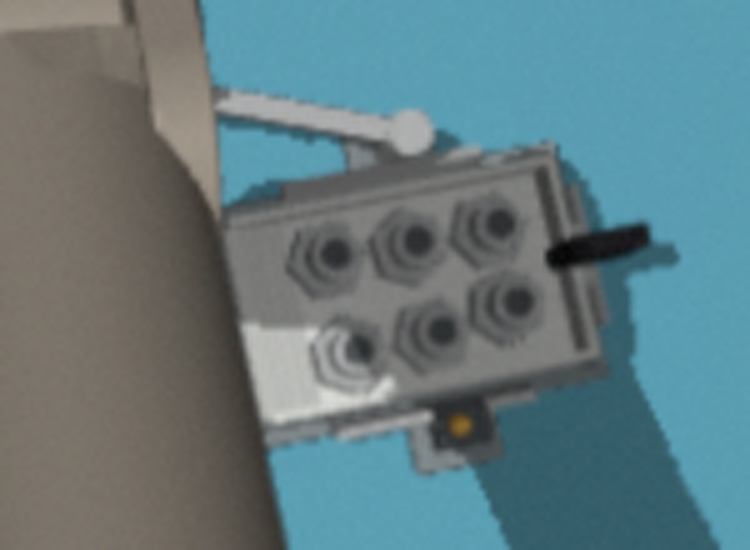

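All six bosses stand in the tray. Next I'll refine the kinematic model so I can plan the tip.

```bash
cat > kin.py <<'E'
import numpy as np, json, itertools
from scipy.optimize import least_squares
from scipy.spatial.transform import Rotation as Ro
def fk(p,q,sg):
    R=np.eye(3);x=np.array([0,0,p[0]])
    E=lambda a,t:Ro.from_euler(a,t).as_matrix()
    s=[-1,1,sg[0],1,sg[1],1,sg[2]]
    off=np.array([p[4],0,0,0,0,0,p[5]]); ax='zyzyzyz'
    pre=[(0,0,0),(0,0,0),(0,0,0),(p[6],p[8],p[1]),(0,0,0),(p[7],p[9],p[2]),(0,0,0)]
    for i in range(7):
        x=x+R@np.array(pre[i]); R=R@E(ax[i],s[i]*q[i]+off[i])
    return x+R@np.array([0,0,p[3]]),R
if __name__=='__main__':
    D=[json.loads(l) for l in open('log.txt')]
    def res(p,sg):
        o=[]
        for q,x,w in D:
            y,R=fk(p,q,sg); o+=list(y-x)+list(.3*(R-Ro.from_rotvec(w).as_matrix()).ravel())
        return np.array(o)
    for sg in itertools.product((1,-1),repeat=3):
        b=min((least_squares(res,[.3,.4,.4,.3,0,t,0,0,0,0],args=(sg,)) for t in (0,1.57,3.14,-1.57)),key=lambda s:s.cost)
        print(sg,b.x.round(4),np.abs(b.fun).max().round(4),b.cost)
E
python3 kin.py
```

```text
(1, 1, 1) [-1.2759  0.8227  0.3715 -0.9624 -0.3322  3.4216 -0.084   0.0457  0.6254
 -0.3794] 0.4195 0.5411018850816066
(1, 1, -1) [-1.276   0.8227  0.3715 -0.9625 -0.3322  0.7184 -0.084   0.0457  0.6255
 -0.3794] 0.1296 0.06415195036428638
(1, -1, 1) [-0.8714  0.622   0.4502 -0.7669 -0.0877  3.8675 -0.0283  0.0187 -0.1018
  0.1203] 0.4137 0.6610013747606164
(1, -1, -1) [-0.8712  0.6221  0.4502 -0.7667 -0.0888  1.1467 -0.0284  0.0189 -0.1015
  0.1207] 0.0925 0.07029743481109649
(-1, 1, 1) [-4.4800e-02  5.5220e-01  4.7350e-01 -1.5000e-03 -9.6000e-03 -2.1546e+00
 -5.0000e-03  6.7000e-03 -4.8800e-02 -7.7000e-03] 0.3949 0.6668748070163857
(-1, 1, -1) [-0.0446  0.5522  0.4736 -0.0014 -0.0088  1.3792 -0.0051  0.0068 -0.0495
 -0.0074] 0.0801 0.05070582109517054
(-1, -1, 1) [ 0.2356  0.5488  0.4741  0.2752 -0.0118 -1.9416 -0.0039  0.0069 -0.058
  0.004 ] 0.4533 0.7114889856259061
(-1, -1, -1) [ 0.2355  0.5488  0.4741  0.2752 -0.0119  1.5589 -0.0038  0.0069 -0.058
  0.0041] 0.0028 2.1326915111122644e-05
```

```bash
cat >> kin.py <<'E'
SG=(-1,-1,-1)
PK=[.2355,.5488,.4741,.2752,-.0119,1.5589,-.0038,.0069,-.058,.0041]
lo=np.array([-2.96,-.34,-1.41,.24,-1.37,.17,-2.96]);hi=np.array([2.96,2.1,1.46,2.44,4.51,1.92,2.96])
def toolR(phi,al,flip):  # tool y along tray y (flip -> minus)
    u=np.array([np.cos(phi),np.sin(phi),0]);v=np.array([-u[1],u[0],0])*(-1 if flip else 1)
    z=np.array([0,0,-1])*np.cos(al)+u*np.sin(al); return np.c_[np.cross(v,z),v,z]
def ik(x,R,q0,p=PK):
    f=lambda q:np.r_[(lambda a:np.r_[(a[0]-x)*10,(Ro.from_matrix(R.T@a[1]).as_rotvec())*3])(fk(p,q,SG)),.02*(q-q0)]
    s=least_squares(f,np.clip(q0,lo+.03,hi-.03),bounds=(lo+.02,hi-.02)); y,S=fk(p,s.x,SG)
    return s.x,np.linalg.norm(y-x)*1e3,np.degrees(np.linalg.norm(Ro.from_matrix(R.T@S).as_rotvec()))
def pose(lip,phi,th,al,flip,L=np.array([-167,0,43])/1e3):
    u=np.array([np.cos(phi),np.sin(phi),0]);k=np.array([0,0,1.])
    g=lip+L[0]*(u*np.cos(th)-k*np.sin(th))+L[2]*(k*np.cos(th)+u*np.sin(th))
    R=toolR(phi,al-th,flip); return g+.019*R[:,2],R
E
cat > plan.py <<'E'
from kin import *
rad=np.radians
q0=np.array([.284,.301,-.297,1.907,.107,.946,-1.44])
c=rad(101); tray=np.array([.513,-.293,.010]); u=np.array([np.cos(c),np.sin(c),0])
for flip in (0,1):
  for al in (0,20,40,60):
    x,R=pose(tray+u*.083+[0,0,.015],c,0,rad(al),flip)
    qg,e,a=ik(x,R,q0)
    out=[]
    for ph in (60,80,101,120,140,160):
        H=np.array([.556,.302,.115]);d=np.array([np.cos(rad(ph)),np.sin(rad(ph)),0])
        q=qg;E=[]
        for th in (0,15,30,45,60,75):
            x2,R2=pose(H-d*.035,rad(ph),rad(th),rad(al),flip); q,e2,a2=ik(x2,R2,q); E.append(e2+a2)
        out.append((ph,round(max(E),1),round(E[0],1),round(E[-1],1)))
    print(flip,al,round(e,1),round(a,1),qg.round(2),out)
E
python3 plan.py
```

```text
0 0 0.0 0.0 [ 0.4   0.66  0.17  1.74 -0.15  0.75 -2.3 ] [(60, np.float64(76.4), np.float64(9.9), np.float64(56.0)), (80, np.float64(39.6), np.float64(0.0), np.float64(34.0)), (101, np.float64(26.2), np.float64(0.0), np.float64(26.2)), (120, np.float64(21.8), np.float64(0.0), np.float64(21.8)), (140, np.float64(17.6), np.float64(0.0), np.float64(17.6)), (160, np.float64(10.7), np.float64(0.0), np.float64(10.7))]
0 20 0.0 0.0 [ 0.6   0.75  0.02  1.58 -0.28  1.09 -2.16] [(60, np.float64(82.6), np.float64(0.1), np.float64(69.8)), (80, np.float64(43.5), np.float64(0.0), np.float64(42.7)), (101, np.float64(21.7), np.float64(0.0), np.float64(21.7)), (120, np.float64(1.5), np.float64(0.0), np.float64(1.5)), (140, np.float64(0.0), np.float64(0.0), np.float64(0.0)), (160, np.float64(0.0), np.float64(0.0), np.float64(0.0))]
0 40 0.0 0.0 [ 0.72  0.89 -0.06  1.41 -0.38  1.42 -2.11] [(60, np.float64(88.1), np.float64(0.1), np.float64(87.3)), (80, np.float64(48.2), np.float64(0.0), np.float64(48.2)), (101, np.float64(8.5), np.float64(0.0), np.float64(8.5)), (120, np.float64(0.0), np.float64(0.0), n
[... 1464 characters left out ...]
)), (80, np.float64(0.0), np.float64(0.0), np.float64(0.0)), (101, np.float64(0.0), np.float64(0.0), np.float64(0.0)), (120, np.float64(0.0), np.float64(0.0), np.float64(0.0)), (140, np.float64(0.0), np.float64(0.0), np.float64(0.0)), (160, np.float64(0.0), np.float64(0.0), np.float64(0.0))]
1 60 0.0 0.0 [ 1.18  1.18 -0.88  1.25  0.01  1.67  0.59] [(60, np.float64(16.5), np.float64(16.5), np.float64(0.0)), (80, np.float64(0.0), np.float64(0.0), np.float64(0.0)), (101, np.float64(0.0), np.float64(0.0), np.float64(0.0)), (120, np.float64(0.0), np.float64(0.0), np.float64(0.0)), (140, np.float64(0.0), np.float64(0.0), np.float64(0.0)), (160, np.float64(28.8), np.float64(28.8), np.float64(0.0))]
```

>>> servo_tool --pt "0 0 6 0 -20 0 0.3" --pt "0 0 12 0 -40 0 0.3" --pt "0 0 18 0 -60 0 0.3" --pt "0 0 24 0 -80 0 0.3" --pt "0 0 30 0 -100 0 0.3"

```text
clock: 25.28
tcp_pos: [0.5297, -0.1862, 0.198]
orientation: [2.938, 1.106, 0.003]
contact_force: [0.9, -0.7, 0.3]
grip_width: 0.0597
gripper_force: 0.0
```

>>> servo_tool --pt "0 0 6 0 -20 0 0.3" --pt "0 0 12 0 -40 0 0.3" --pt "0 0 18 0 -60 0 0.3" --pt "0 0 24 0 -80 0 0.3" --pt "0 0 30 0 -100 0 0.3"

```text
clock: 25.7
tcp_pos: [0.5295, -0.2865, 0.198]
orientation: [2.552, 1.829, 0.001]
contact_force: [-0.2, -0.2, -0.6]
grip_width: 0.0597
gripper_force: 0.0
```

>>> servo_tool --pt "0 0 6 0 -20 0 0.3" --pt "0 0 12 0 -40 0 0.3" --pt "0 0 18 0 -60 0 0.3" --pt "0 0 24 0 -80 0 0.3" --pt "0 0 30 0 -100 0 0.3"

```text
clock: 26.12
tcp_pos: [0.5293, -0.3866, 0.198]
orientation: [1.992, 2.427, -0.001]
contact_force: [-0.4, -0.2, -0.5]
grip_width: 0.0597
gripper_force: 0.0
```

>>> servo_tool --pt "5.9 1.1 0 0 0 0 0.3" --pt "11.8 2.2 0 0 0 -20 0.3" --pt "17.7 3.4 0 0 0 -40 0.3" --pt "23.6 4.6 0 0 0 -40 0.3" --pt "29.4 5.7 0 0 0 -40 0.3"

```text
clock: 26.53
tcp_pos: [0.5287, -0.3861, 0.157]
orientation: [-1.717, -2.081, -0.464]
contact_force: [0.6, 0.3, -0.1]
grip_width: 0.0599
gripper_force: 0.0
```

>>> servo_tool --pt "0 0 0 0 0 0 0.3" --pt "0 0 0 0 0 0 0.3"

```text
clock: 26.7
tcp_pos: [0.5288, -0.3867, 0.1556]
orientation: [-1.723, -2.083, -0.459]
contact_force: [0.4, 0.2, 0.1]
grip_width: 0.0599
gripper_force: 0.0
```

```bash
python3 -c "
from h import *
st()
from kin import *
o=r.get_obs(); o2=o['orientation']; R=cv2.Rodrigues(o2)[0]
Rt=toolR(np.radians(101),np.radians(30),1)
print('turn deg',np.degrees(Ro.from_matrix(Rt@R.T).as_rotvec()).round(2))
y,S=fk(PK,o['joints'],SG);print('fk err mm',(y-o['tcp_pos'])*1e3)"
```

```text
t 26.7 q [ 1.003  0.82  -0.54   1.316  0.006  1.449  0.729] p [ 528.8 -386.7  155.6] z [-0.094  0.489 -0.867] yaw 10.81 w 59.9 gf 0.0 F [0.4 0.2 0.1]
turn deg [0.13 0.01 0.19]
fk err mm [ 13.64233273 -32.54173572 -14.18710408]
```

>>> servo_tool --pt "0 0 0 2 -9 -15 0.3" --pt "0 0 0 4 -9 -35 0.3" --pt "0 0 0 4 -9 -52 0.3" --pt "0 0 0 4 -9 -52 0.3" --pt "0 0 0 4 -9 -52 0.3"

```text
clock: 27.12
tcp_pos: [0.5332, -0.3925, 0.1048]
orientation: [-1.717, -2.085, -0.459]
contact_force: [0.4, 0.1, 0.4]
grip_width: 0.0599
gripper_force: 0.0
```

>>> servo_tool --pt "0 0 0 -2 10 -17 0.3" --pt "0 0 0 -4 20 -35 0.3" --pt "0 0 0 -6 29 -51 0.3" --pt "0 0 0 -6 29 -51 0.3" --pt "0 0 0 -6 29 -51 0.3"

```text
clock: 27.53
tcp_pos: [0.5276, -0.3643, 0.0546]
orientation: [-1.718, -2.085, -0.46]
contact_force: [0.2, -1.1, 0.5]
grip_width: 0.0597
gripper_force: 0.0
```

```bash
python3 -c "
from h import *
st();snap('scene','s4',(150,120,350,270),4)"; python3 kin.py | tail -1
```

```text
t 27.53 q [ 0.986  0.908 -0.528  1.406  0.038  1.278  0.738] p [ 527.6 -364.3   54.6] z [-0.095  0.49  -0.867] yaw 11.05 w 59.7 gf 0.0 F [ 0.2 -1.1  0.5]
  0.0132] 0.005 5.3523058785884074e-05
```

View pics/s4.png

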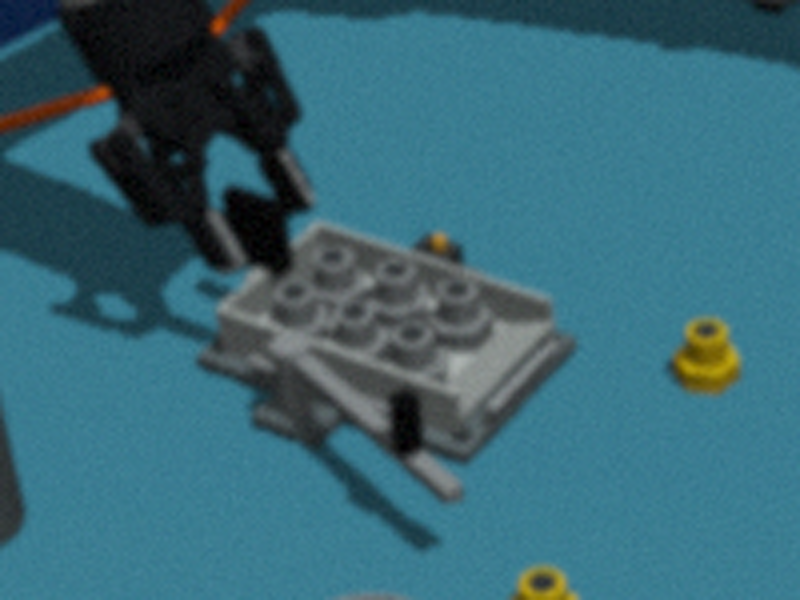

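The plate sits between the fingers. I'll close with a firm grip and lift slightly.

>>> servo_tool --pt "0 0 0 0 -1 -3 0.3" --pt "0 0 0 0 -1 -3 0.6" --pt "0 0 0 0 -1 -3 1" --pt "0 0 0 0 -1 -3 1" --pt "0 0 0 0 -1 -3 1" --force 120

```text
clock: 28.0
tcp_pos: [0.5274, -0.3661, 0.0507]
orientation: [-1.719, -2.084, -0.46]
contact_force: [1.4, -7.2, 15.5]
grip_width: 0.0118
gripper_force: 23.6
```

>>> servo_tool --pt "0 0 0 0 0 0 1" --pt "0 0 0 0 0 0 1" --pt "0 0 0 0 0 0 1" --pt "0 0 0 0 0 0 1" --pt "0 0 0 0 0 0 1"

```text
clock: 28.42
tcp_pos: [0.5274, -0.3663, 0.0509]
orientation: [-1.719, -2.085, -0.46]
contact_force: [-1.6, -2.4, 6.1]
grip_width: 0.0105
gripper_force: 117.1
```

```bash
python3 -c "
from h import *
st()"
python3 - <<'E'
from kin import *
import re
D=[json.loads(l) for l in open('log.txt')]
def res(p):
    o=[]
    for q,x,w in D:
        y,R=fk(p,q,SG); o+=list(y-x)+list(.3*(R-Ro.from_rotvec(w).as_matrix()).ravel())
    return np.array(o)
b=least_squares(res,PK); print(b.x.round(4).tolist(),abs(b.fun).max())
s=open('kin.py').read(); s=re.sub(r'PK=\[.*\]','PK='+str(b.x.round(5).tolist()),s); open('kin.py','w').write(s)
E
cat > plan2.py <<'E'
from kin import *
rad=np.radians
D=[json.loads(l) for l in open('log.txt')];qg=np.array(D[-1][0])
for ph in (90,101,110,120,130):
  for lipback in (.03,.05):
    d=np.array([np.cos(rad(ph)),np.sin(rad(ph)),0]);H=np.array([.556,.302,.120])-d*lipback
    q=qg;o=[]
    for th in (-10,0,15,30,45,60,75):
        x2,R2=pose(H,rad(ph),rad(th),rad(30),1); q,e2,a2=ik(x2,R2,q); o.append(round(e2+a2,1))
    m=np.minimum(q-lo,hi-q)
    print(ph,lipback,o,q.round(2),m.min().round(2))
E
python3 plan2.py
```

```text
t 28.42 q [ 0.987  0.913 -0.526  1.404  0.04   1.275  0.74 ] p [ 527.4 -366.3   50.9] z [-0.095  0.49  -0.867] yaw 10.97 w 10.5 gf 117.1 F [-1.6 -2.4  6.1]
[0.3007, 0.5449, 0.4729, 0.3496, -0.0082, 1.5628, -0.0114, -0.0069, -0.07, 0.0129] 0.005507844876225548
90 0.03 [np.float64(0.0), np.float64(0.0), np.float64(0.0), np.float64(0.0), np.float64(0.0), np.float64(0.0), np.float64(0.0)] [-0.58  0.67 -0.4   1.37  0.67  1.83 -1.04] 0.09
90 0.05 [np.float64(0.0), np.float64(0.0), np.float64(0.0), np.float64(0.0), np.float64(0.0), np.float64(0.0), np.float64(0.0)] [-0.55  0.65 -0.41  1.41  0.68  1.81 -1.04] 0.11
101 0.03 [np.float64(0.0), np.float64(0.0), np.float64(0.0), np.float64(0.0), np.float64(0.0), np.float64(0.0), np.float64(0.0)] [-0.59  0.62 -0.41  1.45  0.76  1.74 -0.93] 0.18
101 0.05 [np.float64(0.0), np.float64(0.0), np.float64(0.0), np.float64(0.0), np.float64(0.0), np.float64(0.0), np.float64(0.0)] [-0.56  0.61 -0.42  1.48  0.77  1.72 -0.92] 0.2
110 0.03 [np.float64(0.0), np.float64(0.0), np.float64(0.0), np.float64(0.0), np.float64(0.0), np.float64(0.0), np.float64(0.0)] [-
[... 236 characters left out ...]
p.float64(0.0), np.float64(0.0), np.float64(0.0), np.float64(0.0), np.float64(0.0), np.float64(0.0), np.float64(0.0)] [-0.58  0.53 -0.46  1.61  0.89  1.57 -0.77] 0.35
120 0.05 [np.float64(0.0), np.float64(0.0), np.float64(0.0), np.float64(0.0), np.float64(0.0), np.float64(0.0), np.float64(0.0)] [-0.55  0.52 -0.46  1.63  0.9   1.54 -0.75] 0.38
130 0.03 [np.float64(0.0), np.float64(0.0), np.float64(0.0), np.float64(0.0), np.float64(0.0), np.float64(0.0), np.float64(0.0)] [-0.56  0.48 -0.49  1.7   0.96  1.46 -0.68] 0.46
130 0.05 [np.float64(0.0), np.float64(0.0), np.float64(0.0), np.float64(0.0), np.float64(0.0), np.float64(0.0), np.float64(0.0)] [-0.53  0.48 -0.49  1.7   0.97  1.44 -0.66] 0.48
```

>>> servo_tool --pt "0 0 0 0 0 3 1" --pt "0 0 0 0 0 7 1" --pt "0 0 0 0 0 12 1" --pt "0 0 0 0 0 18 1" --pt "0 0 0 0 0 24 1"

```text
clock: 28.83
tcp_pos: [0.5272, -0.3656, 0.0746]
orientation: [-1.718, -2.084, -0.46]
contact_force: [0.7, -0.4, -4.8]
grip_width: 0.0108
gripper_force: 117.5
```

>>> servo_tool --pt "0 0 0 0 0 10 1" --pt "0 0 0 0 0 22 1" --pt "0 0 0 0 0 35 1" --pt "0 0 0 0 0 48 1" --pt "0 0 0 0 0 60 1"

```text
clock: 29.25
tcp_pos: [0.5277, -0.3659, 0.1365]
orientation: [-1.719, -2.085, -0.46]
contact_force: [1.1, -0.5, -4.3]
grip_width: 0.0106
gripper_force: 117.6
```

>>> servo_tool --pt "0 0 0 0 0 12 1" --pt "0 0 0 0 0 24 1" --pt "0 0 0 0 0 36 1" --pt "0 0 0 0 0 43 1" --pt "0 0 0 0 0 46 1"

```text
clock: 29.67
tcp_pos: [0.5279, -0.366, 0.1821]
orientation: [-1.72, -2.086, -0.46]
contact_force: [0.0, 0.2, -5.5]
grip_width: 0.0106
gripper_force: 117.7
```

```bash
python3 -c "
from h import *
st();snap('scene','s5',(120,60,360,240),3.3)"
```

```text
t 29.67 q [ 1.     0.773 -0.556  1.345 -0.013  1.459  0.708] p [ 527.9 -366.   182.1] z [-0.094  0.489 -0.867] yaw 10.97 w 10.6 gf 117.7 F [ 0.   0.2 -5.5]
```

View pics/s5.png

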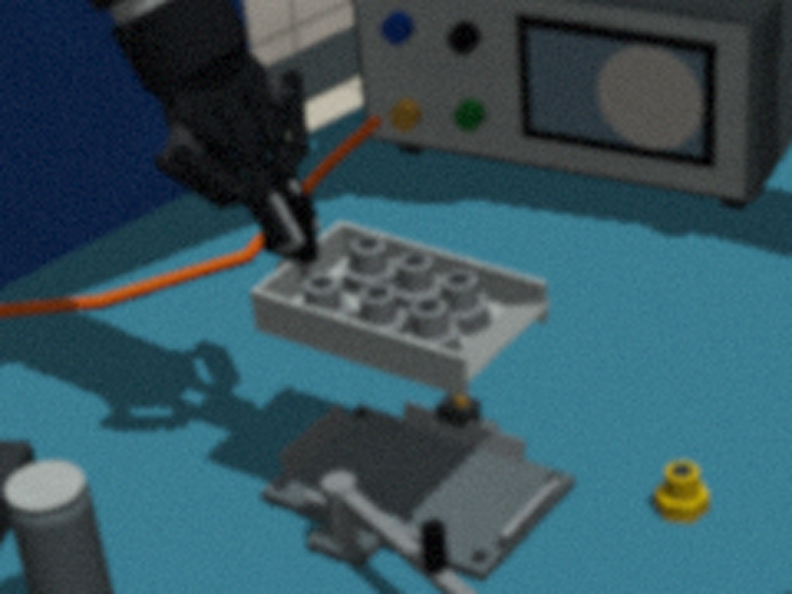

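>>> servo_tool --pt "0 0 0 0 4 0 1" --pt "0 0 0 1 10 0 1" --pt "0 0 0 3 18 0 1" --pt "0 0 0 5 30 0 1" --pt "0 0 0 7 46 0 1"

```text
clock: 30.13
tcp_pos: [0.5343, -0.319, 0.1798]
orientation: [-1.719, -2.083, -0.46]
contact_force: [0.0, 0.4, -4.4]
grip_width: 0.0103
gripper_force: 117.7
```

>>> servo_tool --pt "0 0 0 3 19 0 1" --pt "0 0 0 6 41 0 1" --pt "0 0 0 9 64 0 1" --pt "0 0 0 12 87 0 1" --pt "0 0 0 15 110 0 1"

```text
clock: 30.55
tcp_pos: [0.5491, -0.207, 0.1803]
orientation: [-1.717, -2.084, -0.46]
contact_force: [0.1, 0.0, -5.2]
grip_width: 0.0108
gripper_force: 117.6
```

>>> servo_tool --pt "0 0 0 3 23 0 1" --pt "0 0 0 6 46 0 1" --pt "0 0 0 9 69 0 1" --pt "0 0 0 12 92 0 1" --pt "0 0 0 16 115 0 1"

```text
clock: 30.97
tcp_pos: [0.5647, -0.0922, 0.1803]
orientation: [-1.717, -2.084, -0.459]
contact_force: [-0.7, -0.1, -4.5]
grip_width: 0.0109
gripper_force: 117.7
```

>>> servo_tool --pt "0 0 0 3 23 0 1" --pt "0 0 0 6 46 0 1" --pt "0 0 0 9 69 0 1" --pt "0 0 0 12 92 0 1" --pt "0 0 0 16 114 0 1"

```text
clock: 31.38
tcp_pos: [0.5802, 0.0219, 0.1804]
orientation: [-1.717, -2.084, -0.458]
contact_force: [0.1, -0.2, -4.2]
grip_width: 0.0107
gripper_force: 117.7
```

>>> servo_tool --pt "0 0 0 3 22 0 1" --pt "0 0 0 6 43 0 1" --pt "0 0 0 8 61 0 1" --pt "0 0 0 10 76 0 1" --pt "0 0 0 12 89 0 1"

```text
clock: 31.8
tcp_pos: [0.5923, 0.1106, 0.1804]
orientation: [-1.716, -2.085, -0.458]
contact_force: [-0.4, 1.0, -4.8]
grip_width: 0.011
gripper_force: 117.7
```

```bash
python3 -c "
from h import *
st()
from kin import *
o=r.get_obs();R0=Ro.from_rotvec(o['orientation']).as_matrix();x0=o['tcp_pos']
c=np.radians(101);u=np.array([np.cos(c),np.sin(c),0]);v=np.array([-u[1],u[0],0]);k=np.array([0,0,1.])
g=x0-.019*R0[:,2];lip=g+.167*u-.043*k;print('lip',lip.round(3))
# refit L4 check + table: rotate about lip by th, and lower lip
q=o['joints']
for th in range(0,81,5):
    Rv=Ro.from_rotvec(np.radians(th)*v);x=lip+Rv.apply(x0-lip)
    q,e,a=ik(x,Rv.as_matrix()@R0,q)
    print(th,np.degrees(Rv.as_rotvec()).round(1),((x-x0)*1e3).round(0),round(e+a,1))
m=np.minimum(q-lo,hi-q);print(q.round(2),m.min())"
```

```text
t 31.8 q [ 0.498  0.602 -0.722  1.724 -0.167  0.981  0.153] p [592.3 110.6 180.4] z [-0.097  0.49  -0.866] yaw 11.1 w 11.0 gf 117.7 F [-0.4  1.  -4.8]
lip [0.562 0.265 0.154]
0 [-0. -0.  0.] [0. 0. 0.] 0.0
5 [-4.9 -1.   0. ] [-1.  3. 14.] 0.0
10 [-9.8 -1.9  0. ] [-1.  7. 27.] 0.0
15 [-14.7  -2.9   0. ] [-2. 12. 40.] 0.0
20 [-19.6  -3.8   0. ] [-4. 18. 52.] 0.0
25 [-24.5  -4.8   0. ] [-5. 25. 64.] 0.0
30 [-29.4  -5.7   0. ] [-7. 34. 75.] 0.0
35 [-34.4  -6.7   0. ] [-8. 43. 86.] 0.0
40 [-39.3  -7.6   0. ] [-10.  53.  95.] 0.0
45 [-44.2  -8.6   0. ] [-12.  64. 104.] 0.0
50 [-49.1  -9.5   0. ] [-15.  75. 111.] 0.0
55 [-54.  -10.5   0. ] [-17.  87. 118.] 0.0
60 [-58.9 -11.4   0. ] [-19. 100. 123.] 0.0
65 [-63.8 -12.4   0. ] [-22. 113. 127.] 0.0
70 [-68.7 -13.4   0. ] [-25. 126. 131.] 0.0
75 [-73.6 -14.3   0. ] [-27. 140. 132.] 0.0
80 [-78.5 -15.3   0. ] [-30. 153. 133.] 0.0
[-0.6   0.64 -0.46  1.4   0.82  1.87 -0.93] 0.046683604630577635
```

>>> servo_tool --pt "-4.9 -1 0 -1 3 9 1" --pt "-9.8 -1.9 0 -1 7 17 1" --pt "-14.7 -2.9 0 -2 12 25 1" --pt "-19.6 -3.8 0 -4 18 32 1" --pt "-24.5 -4.8 0 -5 25 39 1"

```text
clock: 32.22
tcp_pos: [0.588, 0.1335, 0.2203]
orientation: [-1.959, -2.373, -0.083]
contact_force: [-0.2, 0.6, -6.3]
grip_width: 0.0106
gripper_force: 117.8
```

>>> servo_tool --pt "-4.9 -1 0 -2 9 11 1" --pt "-9.8 -1.9 0 -3 18 22 1" --pt "-14.7 -2.9 0 -5 28 31 1" --pt "-19.6 -3.8 0 -7 39 40 1" --pt "-24.5 -4.8 0 -10 50 47 1"

```text
clock: 32.63
tcp_pos: [0.578, 0.1846, 0.2678]
orientation: [1.815, 2.199, -0.318]
contact_force: [0.4, -0.5, -5.3]
grip_width: 0.0106
gripper_force: 118.2
```

>>> servo_tool --pt "-4.9 -1 0 -2 12 7 1" --pt "-9.8 -1.9 0 -4 25 12 1" --pt "-14.7 -2.9 0 -7 38 16 1" --pt "-19.6 -3.8 0 -10 51 20 1" --pt "-24.5 -4.8 0 -12 65 21 1"

```text
clock: 33.05
tcp_pos: [0.5655, 0.2505, 0.2886]
orientation: [1.563, 1.895, -0.643]
contact_force: [1.7, 0.1, -2.2]
grip_width: 0.0102
gripper_force: 118.5
```

>>> servo_tool --pt "0 0 0 0 0 0 1" --pt "0 0 0 0 0 0 1" --pt "0 0 0 0 0 0 1" --pt "0 0 0 0 0 0 1" --pt "0 0 0 0 0 0 1"

```text
clock: 33.47
tcp_pos: [0.5669, 0.2468, 0.2882]
orientation: [1.567, 1.895, -0.644]
contact_force: [-0.5, 0.5, -1.0]
grip_width: 0.0107
gripper_force: 118.6
```

>>> servo_tool --pt "0 0 0 0 0 0 1" --pt "0 0 0 0 0 0 1" --pt "0 0 0 0 0 0 1" --pt "0 0 0 0 0 0 1" --pt "0 0 0 0 0 0 1"

```text
clock: 33.88
tcp_pos: [0.5663, 0.2481, 0.2875]
orientation: [1.564, 1.897, -0.645]
contact_force: [0.4, 0.4, -2.4]
grip_width: 0.0103
gripper_force: 118.6
```

```bash
python3 -c "
from h import *
st()
from kin import *
R=Ro.from_rotvec(r.get_obs()['orientation']).as_matrix();c=np.radians(101)
print([ (t,np.degrees(Ro.from_matrix(toolR(c,np.radians(30-t),1)@R.T).magnitude()).round(1)) for t in (65,70,75)])
snap('scene','s6')"
```

```text
t 33.88 q [-0.561  0.593 -0.402  1.489  0.758  1.717 -0.905] p [566.3 248.1 287.5] z [ 0.137 -0.693 -0.708] yaw 11.05 w 10.3 gf 118.6 F [ 0.4  0.4 -2.4]
[(65, np.float64(9.9)), (70, np.float64(4.9)), (75, np.float64(0.1))]
```

View pics/s6.png

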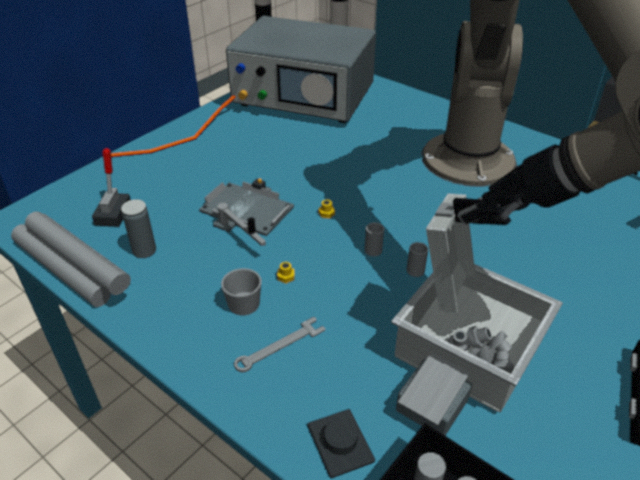

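The batch is in the hopper, heaped around (485,340), and the force change matches six bosses leaving the tray. I'll reverse the path back to the cradle.

>>> servo_tool --pt "4.9 1 0 2 -14 -1 1" --pt "9.8 1.9 0 5 -27 -5 1" --pt "14.7 2.9 0 8 -40 -9 1" --pt "19.6 3.8 0 10 -53 -14 1" --pt "24.5 4.8 0 12 -65 -21 1"

```text
clock: 34.35
tcp_pos: [0.5787, 0.1829, 0.2672]
orientation: [1.817, 2.204, -0.312]
contact_force: [0.3, -1.3, -3.2]
grip_width: 0.0107
gripper_force: 118.4
```

>>> servo_tool --pt "4.9 1 0 3 -11 -7 1" --pt "9.8 1.9 0 5 -22 -16 1" --pt "14.7 2.9 0 7 -32 -25 1" --pt "19.6 3.8 0 8 -41 -36 1" --pt "24.5 4.8 0 10 -50 -47 1"

```text
clock: 34.77
tcp_pos: [0.5886, 0.1325, 0.22]
orientation: [-1.955, -2.371, -0.091]
contact_force: [-0.3, -0.4, -1.5]
grip_width: 0.0108
gripper_force: 118.4
```

>>> servo_tool --pt "4.9 1 0 1 -7 -7 1" --pt "9.8 1.9 0 3 -13 -14 1" --pt "14.7 2.9 0 4 -18 -22 1" --pt "19.6 3.8 0 4 -22 -30 1" --pt "24.5 4.8 0 5 -25 -39 1"

```text
clock: 35.18
tcp_pos: [0.5938, 0.1068, 0.1807]
orientation: [-1.718, -2.083, -0.464]
contact_force: [0.3, 0.4, -2.0]
grip_width: 0.0108
gripper_force: 118.4
```

>>> servo_tool --pt "0 0 0 -2 -15 0 1" --pt "0 0 0 -5 -35 0 1" --pt "0 0 0 -8 -60 0 1" --pt "0 0 0 -12 -85 0 1" --pt "0 0 0 -16 -115 0 1"

```text
clock: 35.6
tcp_pos: [0.5767, -0.007, 0.1813]
orientation: [-1.717, -2.089, -0.457]
contact_force: [0.5, 0.5, -1.9]
grip_width: 0.011
gripper_force: 118.5
```

>>> servo_tool --pt "0 0 0 -4 -28 0 1" --pt "0 0 0 -8 -56 0 1" --pt "0 0 0 -12 -84 0 1" --pt "0 0 0 -16 -112 0 1" --pt "0 0 0 -20 -140 0 1"

```text
clock: 36.02
tcp_pos: [0.5568, -0.1486, 0.1812]
orientation: [-1.72, -2.087, -0.456]
contact_force: [-0.4, 1.1, -0.7]
grip_width: 0.0107
gripper_force: 118.5
```

>>> servo_tool --pt "0 0 0 -4 -28 0 1" --pt "0 0 0 -8 -56 0 1" --pt "0 0 0 -12 -84 0 1" --pt "0 0 0 -16 -112 0 1" --pt "0 0 0 -20 -140 0 1"

```text
clock: 36.43
tcp_pos: [0.5368, -0.2886, 0.1813]
orientation: [-1.72, -2.087, -0.455]
contact_force: [-0.1, 0.0, -2.0]
grip_width: 0.0107
gripper_force: 118.5
```

>>> servo_tool --pt "0 0 0 -3 -25 0 1" --pt "0 0 0 -6 -48 0 1" --pt "0 0 0 -8 -66 0 1" --pt "0 0 0 -10 -78 0 1" --pt "0 0 0 -10 -80 0 1"

```text
clock: 36.85
tcp_pos: [0.5264, -0.3699, 0.1805]
orientation: [-1.724, -2.083, -0.456]
contact_force: [-0.4, -0.4, -1.9]
grip_width: 0.0106
gripper_force: 118.5
```

>>> servo_tool --pt "0 0 0 0 0 0 1" --pt "0 0 0 0 0 0 1" --pt "0 0 0 0 0 0 1"

```text
clock: 37.1
tcp_pos: [0.5279, -0.3648, 0.1809]
orientation: [-1.716, -2.086, -0.46]
contact_force: [0.6, 0.2, -2.2]
grip_width: 0.0108
gripper_force: 118.5
```

```bash
python3 -c "
from h import *
st()
from kin import *
R=Ro.from_rotvec(r.get_obs()['orientation']).as_matrix();Rg=Ro.from_rotvec([-1.719,-2.085,-.46]).as_matrix()
print('turn to grasp orientation',np.degrees(Ro.from_matrix(Rg@R.T).as_rotvec()).round(2))"
```

```text
t 37.1 q [ 0.991  0.772 -0.543  1.346 -0.021  1.458  0.716] p [ 527.9 -364.8  180.9] z [-0.096  0.49  -0.866] yaw 11.13 w 10.8 gf 118.5 F [ 0.6  0.2 -2.2]
turn to grasp orientation [-0.06 -0.03 -0.14]
```

>>> servo_tool --pt "0 0 0 0 -1 -15 1" --pt "0 0 0 0 -1 -35 1" --pt "0 0 0 0 -1 -55 1" --pt "0 0 0 0 -1 -75 1" --pt "0 0 0 0 -1 -90 1"

```text
clock: 37.52
tcp_pos: [0.5265, -0.3666, 0.0877]
orientation: [-1.716, -2.083, -0.459]
contact_force: [-0.3, 0.5, -2.8]
grip_width: 0.0105
gripper_force: 118.5
```

>>> servo_tool --pt "0 0 0 0 0 -8 1" --pt "0 0 0 0 0 -14 1" --pt "0 0 0 0 0 -18 1" --pt "0 0 0 0 0 -20 1" --pt "0 0 0 0 0 -20 1"

```text
clock: 37.93
tcp_pos: [0.5276, -0.3679, 0.0707]
orientation: [-1.719, -2.085, -0.46]
contact_force: [0.4, -0.3, -1.2]
grip_width: 0.0105
gripper_force: 118.5
```

>>> servo_tool --pt "0 0 0 0 0 -4 1" --pt "0 0 0 0 0 -8 1" --pt "0 0 0 0 0 -12 1" --pt "0 0 0 0 0 -16 1" --pt "0 0 0 0 0 -17 1"

```text
clock: 38.35
tcp_pos: [0.5269, -0.3676, 0.0525]
orientation: [-1.718, -2.083, -0.459]
contact_force: [-0.3, -0.3, -2.4]
grip_width: 0.0107
gripper_force: 118.5
```

>>> servo_tool --pt "0 0 0 0 0 -1 1" --pt "0 0 0 0 0 -2 1" --pt "0 0 0 0 0 -3 1" --pt "0 0 0 0 0 -3 1" --pt "0 0 0 0 0 -3 1"

```text
clock: 38.77
tcp_pos: [0.5274, -0.3678, 0.0509]
orientation: [-1.719, -2.084, -0.46]
contact_force: [-0.5, -0.2, 1.9]
grip_width: 0.0105
gripper_force: 119.2
```

```bash
python3 -c "
from h import *
st()"
```

```text
t 38.77 q [ 0.981  0.912 -0.512  1.401  0.03   1.277  0.749] p [ 527.4 -367.8   50.9] z [-0.095  0.49  -0.866] yaw 10.98 w 10.5 gf 119.2 F [-0.5 -0.2  1.9]
```

The tray is seated at the same height as at the start. I'll nudge it, release, retreat and check it.

>>> servo_tool --pt "0 0 0 0 1 0 1" --pt "0 0 0 0 1 0 0.9" --pt "0 0 0 0 1 0 0.3" --pt "0 0 0 0 1 0 0.3" --pt "0 0 0 0 1 0 0.3" --force 30

```text
clock: 39.18
tcp_pos: [0.5274, -0.3664, 0.0502]
orientation: [-1.718, -2.084, -0.46]
contact_force: [-0.8, -0.8, 0.2]
grip_width: 0.0464
gripper_force: 0.0
```

>>> servo_tool --pt "0 0 0 1 -4 8 0.3" --pt "0 0 0 3 -14 25 0.3" --pt "0 0 0 6 -29 51 0.3" --pt "0 0 0 9 -43 76 0.3" --pt "0 0 0 12 -58 102 0.3"

```text
clock: 39.6
tcp_pos: [0.5394, -0.4252, 0.154]
orientation: [-1.718, -2.084, -0.46]
contact_force: [1.2, -0.1, 1.2]
grip_width: 0.0596
gripper_force: 0.0
```

>>> servo_tool --pt "-5.9 -1.1 0 0 0 10 0.4" --pt "-11.8 -2.3 0 0 0 20 0.4" --pt "-17.7 -3.4 0 0 0 30 0.4" --pt "-23.6 -4.6 0 0 0 40 0.5" --pt "-29.4 -5.7 0 0 0 40 0.5"

```text
clock: 40.02
tcp_pos: [0.5411, -0.4256, 0.1966]
orientation: [1.993, 2.416, -0.002]
contact_force: [0.4, -0.5, -0.6]
grip_width: 0.0428
gripper_force: 0.0
```

Run:
```python
from h import *
st()
from scipy.spatial.transform import Rotation as Ro
R=Ro.from_rotvec(r.get_obs()['orientation']).as_matrix()
a=np.radians(-10.5);y=np.array([np.cos(a),np.sin(a),0]);z=np.array([0,0,-1.]);Rt=np.c_[np.cross(y,z),y,z]
print('turn',np.degrees(Ro.from_matrix(Rt@R.T).as_rotvec()).round(1))
im,d=r.grab_frame("top"); im0=np.load('/tmp/top0.npz')['im']
g=lambda i:cv2.cvtColor(i,cv2.COLOR_BGR2GRAY)[225:310,380:465]
print('shift vs start',cv2.phaseCorrelate(np.float32(g(im0)),np.float32(g(im)),cv2.createHanningWindow((85,85),cv2.CV_32F)))
cv2.imwrite('/tmp/now.png',im)
v,u=np.mgrid[250:285:4,400:462:4];P=by_depth("top",np.c_[u.ravel(),v.ravel()],d)
d0=np.load('/tmp/top0.npz')['d'];P0=by_depth("top",np.c_[u.ravel(),v.ravel()],d0)
for Q in (P0,P):
    A=np.c_[Q[:,:2]-[.51,-.29],np.ones(len(Q))];c=np.linalg.lstsq(A,Q[:,2],rcond=None)[0];print('floor plane',c.round(4))
b=np.array([[585.6,-289]]);
for ps in np.r_[79.4,np.arange(85,192,6),191,193]: print(round(ps,1),(b+112*np.c_[np.cos(np.radians(ps)),np.sin(np.radians(ps))]).round(0)[0])
```

```text
t 40.02 q [ 0.875  0.563 -0.441  1.537  0.263  1.091  0.565] p [ 541.1 -425.6  196.6] z [ 0.007 -0.007 -1.   ] yaw 10.98 w 42.8 gf 0.0 F [ 0.4 -0.5 -0.6]
turn [  0.5   0.3 -21.5]
shift vs start ((-0.05523136665691908, -0.13196850447241104), 0.9127273839785729)
floor plane [-0.0536  0.0065  0.0164]
floor plane [-1.2206  0.7845  0.019 ]
79.4 [ 606. -179.]
85.0 [ 595. -177.]
91.0 [ 584. -177.]
97.0 [ 572. -178.]
103.0 [ 560. -180.]
109.0 [ 549. -183.]
115.0 [ 538. -187.]
121.0 [ 528. -193.]
127.0 [ 518. -200.]
133.0 [ 509. -207.]
139.0 [ 501. -216.]
145.0 [ 494. -225.]
151.0 [ 488. -235.]
157.0 [ 483. -245.]
163.0 [ 478. -256.]
169.0 [ 476. -268.]
175.0 [ 474. -279.]
181.0 [ 474. -291.]
187.0 [ 474. -303.]
191.0 [ 476. -310.]
193.0 [ 476. -314.]
```

>>> servo_tool --pt "0 0 -4 8 25 0 0.5" --pt "0 0 -9 16 55 0 0.5" --pt "0 0 -13 24 85 0 0.5" --pt "0 0 -17 32 115 0 0.5" --pt "0.5 0.3 -21.5 38 145 0 0.5"

```text
clock: 40.48
tcp_pos: [0.5778, -0.2779, 0.1927]
orientation: [-2.41, -1.997, -0.006]
contact_force: [-0.0, -0.3, -0.3]
grip_width: 0.0426
gripper_force: 0.0
```

>>> servo_tool --pt "0 0 0 9 35 0 0.5" --pt "0 0 0 18 70 0 0.5" --pt "0 0 0 27 100 -20 0.5" --pt "0 0 0 27 100 -50 0.5" --pt "0 0 0 27 100 -80 0.5"

```text
clock: 40.9
tcp_pos: [0.6064, -0.1765, 0.113]
orientation: [-2.404, -2.008, -0.01]
contact_force: [-0.9, -1.9, -0.7]
grip_width: 0.0425
gripper_force: 0.0
```

>>> servo_tool --pt "0 0 0 0 0 0 0.5" --pt "0 0 0 0 0 0 0.5" --pt "0 0 0 0 0 0 0.5"

```text
clock: 41.15
tcp_pos: [0.6052, -0.1806, 0.1138]
orientation: [-2.41, -2.001, -0.007]
contact_force: [0.2, -0.6, -0.1]
grip_width: 0.043
gripper_force: 0.0
```

```bash
python3 -c "
from h import *
st()"
```

```text
t 41.15 q [ 0.487  0.567 -0.399  1.737  0.259  0.894 -0.205] p [ 605.2 -180.6  113.8] z [-0.002  0.01  -1.   ] yaw -10.59 w 43.0 gf 0.0 F [ 0.2 -0.6 -0.1]
```

>>> servo_tool --pt "0 0 0 0 0 -20 0.5" --pt "0 0 0 0 0 -40 0.5" --pt "0 0 0 0 0 -48 0.5" --pt "0 0 0 0 0 -48 0.5" --pt "0 0 0 0 0 -48 0.8"

```text
clock: 41.57
tcp_pos: [0.6051, -0.1802, 0.0657]
orientation: [-2.41, -2.002, -0.007]
contact_force: [0.2, 0.1, 0.0]
grip_width: 0.032
gripper_force: 0.0
```

>>> servo_tool --pt "0 0 0 0 0 0 1" --pt "0 0 0 0 0 0 1" --pt "0 0 0 0 0 0 1" --pt "0 0 0 0 0 0 1" --pt "0 0 0 0 0 0 1"

```text
clock: 41.98
tcp_pos: [0.6056, -0.1801, 0.0662]
orientation: [-2.411, -2.004, -0.008]
contact_force: [0.1, 0.2, 6.9]
grip_width: 0.0148
gripper_force: 29.6
```

```bash
python3 -c "
from h import *
st()"
```

```text
t 41.98 q [ 0.471  0.626 -0.379  1.764  0.292  0.809 -0.231] p [ 605.6 -180.1   66.2] z [-0.001  0.009 -1.   ] yaw -10.53 w 14.8 gf 29.6 F [0.1 0.2 6.9]
```

>>> servo_tool --pt "0 0 5.5 -11 2 2 1" --pt "0 0 11.5 -22 2 2 1" --pt "0 0 17.5 -34 1 2 1" --pt "0 0 23.5 -46 -1 2 1" --pt "0 0 29.5 -57 -4 2 1"

```text
clock: 42.4
tcp_pos: [0.5471, -0.185, 0.0664]
orientation: [-1.813, -2.555, -0.0]
contact_force: [3.3, -5.8, -6.7]
grip_width: 0.0144
gripper_force: 30.2
```

>>> servo_tool --pt "0 0 6 -11 -4 0 1" --pt "0 0 12 -21 -10 0 1" --pt "0 0 18 -31 -17 0 1" --pt "0 0 24 -40 -24 0 1" --pt "0 0 30 -48 -33 0 1"

```text
clock: 42.82
tcp_pos: [0.4999, -0.218, 0.0665]
orientation: [-1.091, -2.939, 0.003]
contact_force: [6.0, -2.8, -8.5]
grip_width: 0.0148
gripper_force: 30.0
```

>>> servo_tool --pt "0 0 6 -7 -9 0 1" --pt "0 0 12 -13 -19 0 1" --pt "0 0 18 -18 -29 0 1" --pt "0 0 24 -23 -40 0 1" --pt "0 0 30 -25 -52 0 1"

```text
clock: 43.23
tcp_pos: [0.4755, -0.2696, 0.0665]
orientation: [-0.293, -3.122, 0.006]
contact_force: [5.6, -1.5, -8.2]
grip_width: 0.0148
gripper_force: 30.2
```

>>> servo_tool --pt "0 0 0 0 0 0 1" --pt "0 0 0 0 0 0 1"

```text
clock: 43.4
tcp_pos: [0.4755, -0.2696, 0.0665]
orientation: [-0.303, -3.121, 0.006]
contact_force: [5.3, -0.9, -8.1]
grip_width: 0.0146
gripper_force: 30.2
```

```bash
python3 -c "
from h import *
st()"
```

```text
t 43.4 q [ 0.979  0.606 -0.754  1.952  0.573  0.814  1.28 ] p [ 475.5 -269.6   66.5] z [-0.006 -0.003 -1.   ] yaw 78.9 w 14.6 gf 30.2 F [ 5.3 -0.9 -8.1]
```

>>> servo_tool --pt "0 0 6 -2 -11 0 1" --pt "0 0 12 -2 -23 0 1" --pt "0 0 17 -2 -33 0 1" --pt "0 0 20 -1 -39 0 1" --pt "0 0 22 0 -43 0 1" --force 60

```text
clock: 43.82
tcp_pos: [0.4755, -0.3109, 0.0664]
orientation: [0.303, -3.121, 0.006]
contact_force: [1.0, 13.5, -1.3]
grip_width: 0.014
gripper_force: 60.2
```

>>> servo_tool --pt "0 0 0 0 -2 0 1" --pt "0 0 0 0 -3 0 1" --pt "0 0 0 0 -3 0 1"

```text
clock: 44.07
tcp_pos: [0.4754, -0.3107, 0.0665]
orientation: [0.303, -3.121, 0.002]
contact_force: [3.1, 8.0, -3.0]
grip_width: 0.0137
gripper_force: 60.0
```

```bash
python3 -c "
from h import *
st()
p=r.get_obs()['tcp_pos'];print('psi',np.degrees(np.arctan2(p[1]+.289,p[0]-.5856))%360)"
```

```text
t 44.07 q [ 1.087  0.665 -0.83   1.898  0.642  0.873  1.69 ] p [ 475.4 -310.7   66.5] z [-0.006 -0.002 -1.   ] yaw 101.08 w 13.7 gf 60.0 F [ 3.1  8.  -3. ]
psi 191.14790429976765
```

>>> servo_tool --pt "0 0 0 0 -2 0 1" --pt "0 0 0 0 -4 0 1" --pt "0 0 0 0 -5 0 1" --pt "0 0 0 0 -5 0 1"

```text
clock: 44.4
tcp_pos: [0.4755, -0.311, 0.0664]
orientation: [0.308, -3.119, -0.006]
contact_force: [1.1, 19.8, 1.2]
grip_width: 0.0137
gripper_force: 60.6
```

```bash
python3 -c "
from h import *
st()
p=r.get_obs()['tcp_pos'];print('psi',np.degrees(np.arctan2(p[1]+.289,p[0]-.5856))%360)"
```

```text
t 44.4 q [ 1.091  0.668 -0.833  1.895  0.638  0.877  1.699] p [ 475.5 -311.    66.4] z [-0.007  0.003 -1.   ] yaw 101.27 w 13.7 gf 60.6 F [ 1.1 19.8  1.2]
psi 191.30494029990479
```

It's against the stop: 20 N gives no further motion, at 191.3°. I'll relax, release and retreat.

>>> servo_tool --pt "0 0 0 0 4 0 1" --pt "0 0 0 0 4 0 0.5" --pt "0 0 0 0 4 0 0.5" --pt "0 0 0 0 4 0 0.5" --pt "0 0 0 0 4 0 0.5"

```text
clock: 44.82
tcp_pos: [0.4741, -0.3167, 0.0666]
orientation: [0.298, -3.119, 0.011]
contact_force: [-0.8, -0.2, 0.2]
grip_width: 0.0428
gripper_force: 0.0
```

>>> servo_tool --pt "0 0 0 0 0 20 0.5" --pt "0 0 0 0 0 50 0.5" --pt "0 0 0 0 0 85 0.5" --pt "0 0 0 0 0 120 0.5" --pt "0 0 0 0 0 150 0.5"

```text
clock: 45.23
tcp_pos: [0.4744, -0.3163, 0.2188]
orientation: [0.299, -3.12, 0.011]
contact_force: [0.6, -0.7, 0.1]
grip_width: 0.0428
gripper_force: 0.0
```

>>> servo_tool --pt "0 0 0 0 35 0 0.5" --pt "0 0 0 0 70 0 0.5" --pt "0 0 0 0 105 0 0.5" --pt "0 0 0 0 140 0 0.5" --pt "0 0 0 0 175 0 0.5"

```text
clock: 45.65
tcp_pos: [0.474, -0.14, 0.2167]
orientation: [0.297, -3.12, 0.011]
contact_force: [0.8, -0.6, 0.7]
grip_width: 0.0428
gripper_force: 0.0
```

>>> servo_tool --pt "0 0 0 0 30 0 0.5" --pt "0 0 0 0 60 0 0.5" --pt "0 0 0 0 60 0 0.5" --pt "0 0 0 0 60 0 0.5" --pt "0 0 0 0 60 0 0.5"

```text
clock: 46.07
tcp_pos: [0.4744, -0.0817, 0.2165]
orientation: [0.299, -3.119, 0.011]
contact_force: [-0.8, -0.8, 0.5]
grip_width: 0.0428
gripper_force: 0.0
```

```bash
python3 -c "
from h import *
st();bosses()
a,_=r.grab_frame('top');b,_=r.grab_frame('scene')
f=lambda i,x,y,w,h:cv2.resize(i[y:y+h,x:x+w],(400,int(400*h/w)),interpolation=cv2.INTER_CUBIC)
A=np.hstack([f(a,350,205,150,110),f(b,170,150,150,110)]);B=np.hstack([f(a,120,190,120,90),f(b,380,250,200,150)])
cv2.imwrite('pics/fin.png',np.vstack([A,B]));print(A.shape,B.shape)"
```

```text
t 46.07 q [ 0.936  0.351 -1.07   1.966  0.365  1.041  1.461] p [474.4 -81.7 216.5] z [-0.008 -0.008 -1.   ] yaw 100.94 w 42.8 gf 0.0 F [-0.8 -0.8  0.5]
blob 117 [688.  51.]
blob 119 [446.  15.]
blob 128 [442. 121.]
(293, 800, 3) (300, 800, 3)
```

View pics/fin.png

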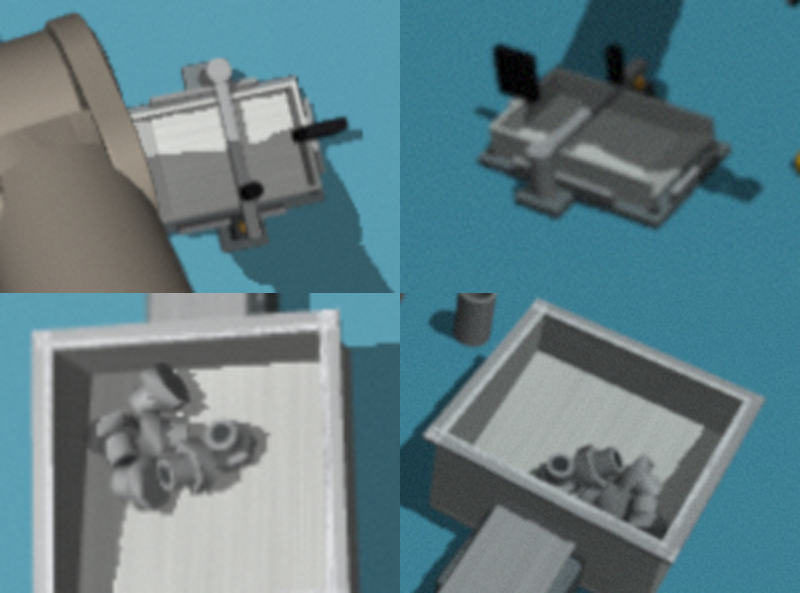

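```bash
python3 -c "
from h import *
a,_=r.grab_frame('top')
g=cv2.cvtColor(a,cv2.COLOR_BGR2GRAY)[268:284,436:452];v,u=np.nonzero(g<45)
px=np.array([u.mean()+436,v.mean()+268]);print(px,len(u))
for ps in (186,188,189,191,193):
    t=np.radians(ps);P=np.array([.5856+.112*np.cos(t),-.289+.112*np.sin(t)])
    print(ps,proj('top',[[*P,.060],[*P,.088]]).round(1).tolist())"
```

```text
[443.41025641 276.46153846] 39
186 [[438.5, 277.4], [441.2, 276.4]]
188 [[440.1, 277.2], [442.9, 276.2]]
189 [[440.9, 277.1], [443.7, 276.1]]
191 [[442.5, 276.7], [445.3, 275.7]]
193 [[444.1, 276.4], [447.0, 275.3]]
```

```bash
python3 -c "
from h import *
print(r.hand_in())"
```

```text
the job is handed in; nothing more can be done
None
```

I tipped all six bosses into the hopper, seated the empty tray flat in its cradle, closed the keeper bar against its stop (within about 0.01 rad of shut), and handed the job in at about 46 s; no verdict came back.

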